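# Lever open the roll keeper and hold up the roll in the tongs

## Robot

A 6-joint arm with a two-finger parallel gripper is mounted at the origin on the work surface. World frame = base frame: x ahead of the robot, y to its left, z up, the work surface at z = 0. Lengths are in m, angles in rad, forces in N, time in s.
With the tool pointing down it reaches from about 0.35 to 0.975 m from the base axis. Payload 7.1 kg.
Tool frame: the origin (TCP) lies at the centre of the arm's flange, where the gripper is bolted on; the fingertips stand env.tip_reach ahead of it and the grasp point (between the pads) lies 163 mm ahead of it (env.tip_reach is the distance from the TCP to the fingertips, in m); x points along the fingers, y is the direction in which the jaws open and shut, and the axes are right-handed (so a half turn about x gives the same grasp; the last joint's range is limited). The gripper opens to 88 mm and grips with 3 to 60 N. Pads are 20 mm wide; open, the fingers measure 115 mm over their backs; the gripper's body (75 mm by 178 mm) begins 61 mm behind the grasp point.
Start: joints at [1.198, 0.423, 1.63, -0, 1.089, -0.019], TCP at [0.217, 0.586, 0.405] pointing down, gripper open.
Joint ranges: [-3, 3], [-0.9, 2.11], [0.09, 2.58], [-1.31, 4.45], [0.11, 2.69], [-2.54, 2.54]. Speed limits (rad/s): [2.39, 2.39, 3.01, 3.14, 3.14, 3.14].

## Interface

Orientations are given as a 3x3 rotation matrix whose columns are the frame's x, y, z axes.
In Python, from workcell import env gives the robot as it stands.
- The arm moves only by the shell command python3 -m pendant 'ROWS' [FORCE]. ROWS is JSON, a list of rows, each a list of 5 numbers: the shift along the world's x, y, z in mm, then the turn about the world's z in rad, then the finger opening in mm, from 0 to 87.8. A call has 1 to 12 rows; each row is the pose to reach, as a shift and turn from the pose commanded when the call began; what a row does not reach only later rows make up. A row lasts 1/12 s, in which the tool goes at most 41.7 mm and 7.16 degrees, less where a joint would pass 70% of its speed; a pose out of reach is approached as far as the arm can. A call with a gripper value outside its range is refused whole. The fingers move at their own pace and stop on an object; FORCE is the grip in N (left out, the last holds). Time passes only in rows, so rows that repeat a pose let the fingers close. It gives the time, the measured TCP pose, the force and the opening at its end, in the units of the state.
- env.read_state(): the state, without advancing time (a new reading comes with each control period).
- env.camera(name): name is "scene" or "top" or "wrist"; returns a dict with "img" (400x640x3 uint8, blue, green, red), "fx", "fy", "cx", "cy" (pixels), "rvec" (rotation vector, rad) and "tvec" (3), from world to camera coordinates, as OpenCV has them. Camera axes: x right, y down, z forward; pixel columns grow to the right and rows downward; lengths in m; the calibration is good to about 2 mm. A picture is of the moment at which its call begins. There is no depth.
- env.sign_off(): hands the job in, once; it reports no verdict.
Trained networks look in a picture, given as the dict that the camera call returned (one of the last four; its "shot" number tells which), for a name from the list of things; names that differ only in an ending like _2 or _b are one class to them, and where a whole thing is asked for, a point or a joint stands for the part that bears it (a point fixed in the world has none). Each returns a list of dicts, best first, with "score" (0 to 1); they miss things now and then, are a little off and sometimes report something else, mostly with a low value. They report only what shows in the picture. A call takes as long as a camera call. They do not tell look-alikes from the thing itself.
- env.boxes_of(query, picture): "bbox" ([centre column, centre row, width, height] in pixels, round what is visible of it).
The state is a dict: "clock": time; "q": joint angles; "joint_velocities": joint speeds; "effort": joint torques, N m; "eef_pos": TCP position; "tcp_rot": TCP orientation; "wrist_force": force on the tool from outside, world axes, zero at the start; "torque": the same for the moment, N m; "grip_width": finger opening in m.
Only numpy, scipy, OpenCV 4.12 (cv2) and the standard library are available. Lean on these libraries where they do the work, as an engineer would, in place of code of your own. Each camera call takes 0.05 s, during which the arm holds its last target.

## Task

The clear hood of the bread-roll keeper has no handle: take the flat spatula, put its blade under the hood's front lip and lever the hood up until it tips right back and stays open, then lay the spatula back on the stand it came from. Then take the kitchen tongs, close them gently on the roll and finish while holding it still in the tongs over the middle of the pinch bowl, about ten centimetres above the rim. Touch neither hood nor roll with the gripper itself, and leave the other things on the worktop where they are.

Things in the scene. Friction and masses are not known exactly. Their poses are not given: they have to be found in the camera images.
- keeper_top (a point): Roll keeper: fixed stepped wooden board under a clear hood. Point: middle of the board's upper face, 26 mm above the worktop; x to the far, hinged side, y left, z up. Hinge line along y at x = +66, z = 0 mm. Under the hood's front lip the board steps down 13 mm: a slot from z = -13 to 0, open at the front (x = -90), ending at the board's riser (x = -66).
- hood (a joint): Hinge angle of the hood, rad: 0 shut, 1.9 fully open (leaning back on its stop). Lifting it at the lip takes about 1 N. It falls shut when let go below about 0.85 rad; beyond about 1.1 it tips back to the stop by itself.
- hood_lip (a point): Clear plastic hood, 134 x 150 x 70 mm, about 150 g, with a steel lip 80 mm wide (y +-40) and 4 mm thick sticking 24 mm out of its front. Point: middle of the lip's front edge, on its underside, moving with the hood; when shut its axes are the keeper's and it lies at the keeper's x = -90, z = 0 mm, and the hood covers the keeper's x = -67 to +67, y +-75, z 0 to 70 mm.
- roll_center (a point): A small round bread roll, 44 mm in diameter with upright sides (full width from 5 to 21 mm above its foot), 32 mm high, about 30 g, standing on the keeper's board under the hood, within about 17 mm of its middle. Point: its centre, half-way up (16 mm above its foot).
- roll: The same roll; origin at the centre of its foot.
- spatula_grip (a point): Flat spatula, about 100 g, lying on a stand. Point: where to grip the handle, 8 mm above its underside, near its centre of mass; x along the tool to the blade, z up. Handle 18 mm wide (y), 16 mm high, from x = -70 to +40 mm. Steel blade 40 mm wide, 3 mm thick, level with the handle's underside (z -8 to -5 mm), from x = +38 to its straight front edge at +130 mm.
- spatula: The spatula itself; origin on its underside, 8 mm below the grip point.
- tongs_grip (a point): Sprung steel kitchen tongs, lying flat on a stand, arms side by side. Point: midway between the rubber pads on the two arms, half-way up (12 mm above the underside), near the centre of mass; x to the tips, z up. Pads 22 mm high, 65 mm across when open, 40 mm long between end ribs 3 mm proud (x +-20). Tips: upright flat plates 24 mm high, at the grip's height, x = 95 to 129, middle x = 112 mm, 86 mm apart when open.
- tongs: The tongs with both arms, about 105 g, 250 mm long, 24 mm high; origin on the underside, 12 mm below the grip point; joined end at x = -121 mm. The tips move about twice as far as the pads: pads 56 mm across put the plates about 67 mm apart, pads at 43 to 46 mm close them on the roll.
- tong_left (a joint): Closing angle of each tong arm, rad: 0 open (spring at rest), 0.10 when closed on the roll, 0.16 fully shut. Spring: about 6 N on the pads at 0.045, 15 N at 0.10; beyond that each 2 N more presses the roll with 1 N, so 25 to 30 N on the pads is ample and over 40 N may crush it.
- stand_s_top (a point): The fixed steel stand of the spatula: plate 150 x 100 x 6 mm with two cross bars, 12 mm thick, at x = +-55 mm, both 34 mm high. Point: midway between the bars, level with their tops (34 mm above the worktop). Tools lie along x across the bars and are gripped between them.
- stand_t_top (a point): The tongs' stand, the same shape and the same point.
- bowl_mouth (a point): Ceramic pinch bowl, 96 mm across the rim and 45 mm high. Point: centre of its mouth, level with the rim.
- bowl: The same bowl; origin under its foot.
- mug: White ceramic beaker without handle, 76 mm across, 85 mm high; origin under its foot. Bystander.
- grinder: Aluminium pepper grinder, 50 mm across, 140 mm high; origin under its foot. Bystander.
- bottle_a: Amber glass bottle, 44 mm across, 115 mm high; origin under its foot. Bystander.
- bottle_b: Amber glass bottle, 44 mm across, 115 mm high; origin under its foot. Bystander.
- bottle_c: Amber glass bottle, 44 mm across, 115 mm high; origin under its foot. Bystander.
- bottle_d: Amber glass bottle, 44 mm across, 115 mm high; origin under its foot. Bystander.
- salt: Low salt jar with steel cap, 42 mm across, 50 mm high; origin under its foot. Bystander.
Things that resemble listed ones, but are neither listed nor needed, are in the scene too. Of the things that look like the spatula, the smaller one is meant.

How it is judged:
On the way, in this order (a step that is already met when the one before it is completed fails the run):
1. the spatula levers the hood up (past about 17 degrees, blade touching it) (value of joint hood above 0.3 rad and contact force between spatula and hood above 0.1 N), for 0.05 s.
2. the hood is tipped right back (value of joint hood above 1.5 rad), for 0.2 s.
3. the spatula lies on its stand again, let go (distance between spatula_grip and stand_s_top below 0.05 m and contact force between the fingers and spatula below 0.1 N and contact force between spatula and stand_s above 0.2 N), for 0.2 s.
4. the roll is lifted in the tongs (height (world z) of roll_center above 0.09 m and contact force between tongs and roll above 0.3 N), for 0.2 s.
At the end, for the whole second after the job is handed in: The hood is open beyond 1.5 rad; the spatula lies on its stand with its grip point within 50 mm of the stand's point; the gripper holds the tongs, and the tongs alone hold the roll, at rest (under 0.04 m/s), its centre within 35 mm (level) of the bowl's centre and 120 to 250 mm above the worktop (value of joint hood above 1.5 rad and distance between spatula_grip and stand_s_top below 0.05 m and contact force between spatula and stand_s above 0.2 N and contact force between the fingers and tongs above 1 N and contact force between tongs and roll above 0.3 N and height (world z) of roll_center between 0.12 and 0.25 m and horizontal distance between roll_center and bowl_mouth below 0.035 m and contact force between roll and bowl below 0.05 N and contact force between the arm and roll below 0.2 N and linear speed of roll below 0.04 m/s); the arm keeps its last pose, push and grip.
It fails at once if the gripper or arm touches the hood (over 1 N) (contact force between any of the fingers, the arm and hood above 1 N).
It fails at once if the gripper or arm touches the roll (over 0.5 N) (contact force between any of the fingers, the arm and roll above 0.5 N).
It fails at once if the roll is crushed (over 25 N) (contact force between tongs and roll above 25 N).
It fails at once if a bystander or the bowl is moved by more than 40 mm (distance of any of mug, grinder, bottle_a, bottle_b, bottle_c, bottle_d, salt, bowl from where it was at the start of the episode above 0.04 m).
It also fails if it takes over 67 s, if anything falls off the work surface, if the arm or the gripper's body presses on something with over 40 N, if the wrist force passes 120 N, or if a joint passes its speed limit or range.

## Working session

There is one attempt and no reset: what is moved stays moved. The work goes in short steps, Python scripts to look and compute and a shell command to move; the robot and the scene stay as the last step left them, time stands still between calls to the robot, and variables do not carry over. Pictures are saved under pics/ and viewed, and the job is handed in when it is done.

```bash
ls; mkdir -p pics
python3 - <<'E'
from workcell import env
import cv2
s=env.read_state()
print({k:(v.tolist() if hasattr(v,'tolist') else v) for k,v in s.items()}, env.tip_reach)
for n in ['scene','top','wrist']:
    c=env.camera(n); cv2.imwrite(f'pics/{n}0.png',c['img'])
    print(n,c['fx'],c['fy'],c['cx'],c['cy'],c['rvec'],c['tvec'])
E
```

```text
pics
{'clock': 0.0, 'q': [1.1979710237131629, 0.42384261461858086, 1.6306986622161668, 4.679898629378728e-05, 1.0885529342511453, -0.019002459894435532], 'joint_velocities': [0.0007295116894867428, 0.0013675086873075157, -0.00040348428797344843, 0.0014953434513702778, -0.001286586328100714, 0.0025113861960424084], 'effort': [0.0011780576096498407, -54.46135640144348, -27.366376519203186, 0.06432704161852598, 0.022864630445837975, -8.714684781807591e-05], 'eef_pos': [0.2164253835748155, 0.5860364929351586, 0.40389696349938814], 'tcp_rot': [[-0.0005855526111616463, 0.3465063169398338, 0.938047455861872], [-0.0013833000727625714, 0.9380464385217328, -0.34650680463390754], [-0.9999988718038874, -0.0015004990781871854, -6.995332803168198e-05]], 'wrist_force': [-0.37535431766385774, 0.44689741056489174, -0.8214228734182587], 'torque': [0.037518842190732135, -0.022642221310062785, -0.017624892691493796], 'grip_width': 0.08802220092116121} 0.182
scene 510.3473426887824 510.3473426887824 323.1252857954648 186.90444316514876 [ 1.49159512  2.22755659 -0.76866238] [ 0.1490114  -0.35264807  1.71821413]
top 393.62897790586766 393.62897790586766 322.6693061549448 201.7905985605789 [ 2.14166123 -2.16961567  0.06539891] [0.08882867 0.50085215 1.17850572]
wrist 287.01761323365963 287.01761323365963 319.28297600651774 203.81072329177482 [-2.36677241 -1.64943605 -0.24491262] [-0.62377365 -0.03454968  0.39313262]
```

View pics/scene0.png

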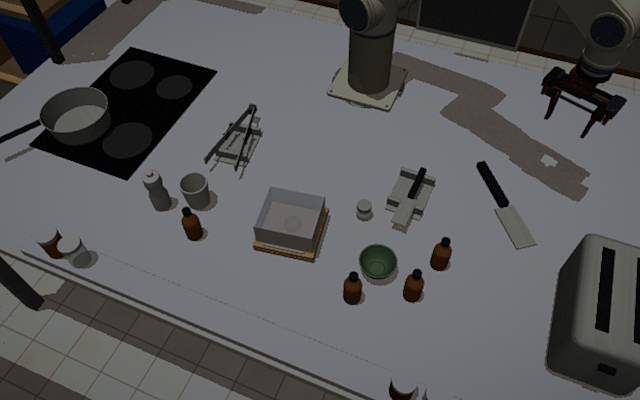

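View pics/top0.png

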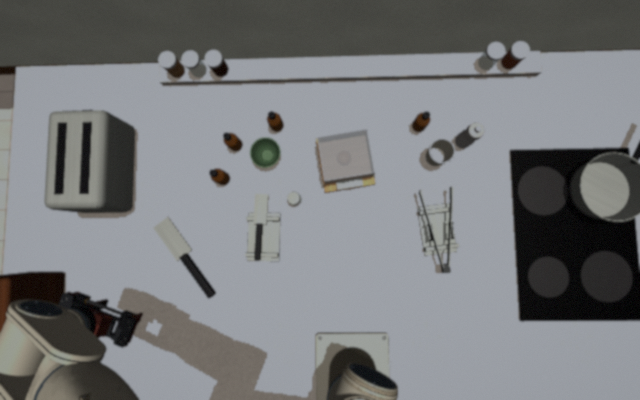

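View pics/wrist0.png

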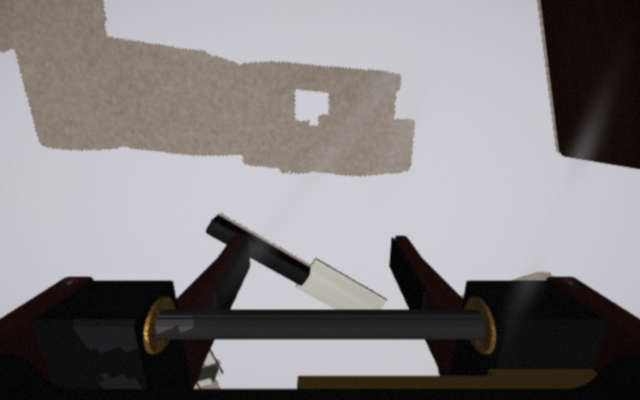

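Candidates before the first reach: 
- Spatula look-alikes in the top view: the one on the stand at (260,228), and the larger one lying on the worktop at (185,255). I choose the stand one because it is smaller and lies on a stand.
- Tongs: (437,230), the only pair.
- Bowl: green, (265,152). The pot at (605,185) is not it.

Next I run the networks and check a close crop.

```bash
cat > h.py <<'E'
from workcell import env
import cv2, numpy as np
def mats(c):
    R=cv2.Rodrigues(np.array(c['rvec'],float))[0]; t=np.array(c['tvec'],float).ravel()
    return R,t
def back(c,uv,z):
    R,t=mats(c); d=R.T@np.array([(uv[0]-c['cx'])/c['fx'],(uv[1]-c['cy'])/c['fy'],1.]); o=-R.T@t
    return o+d*(z-o[2])/d[2]
def proj(c,p):
    R,t=mats(c); p=np.atleast_2d(np.asarray(p,float)); q=p@R.T+t
    return np.c_[c['fx']*q[:,0]/q[:,2]+c['cx'],c['fy']*q[:,1]/q[:,2]+c['cy']]
def crop(c,x0,y0,w,h,s,name,gain=1.0):
    im=c['img'][y0:y0+h,x0:x0+w]; im=cv2.resize(im,None,fx=s,fy=s,interpolation=cv2.INTER_CUBIC)
    cv2.imwrite(name,np.clip(im.astype(float)*gain,0,255).astype(np.uint8))
def frame(x,y,z,yaw):
    c,s=np.cos(yaw),np.sin(yaw)
    return lambda P: np.atleast_2d(P)@np.array([[c,-s,0],[s,c,0],[0,0,1]]).T/1000+np.array([x,y,z])
def st():
    s=env.read_state(); print('t',round(s['clock'],2),'tcp',np.round(s['eef_pos'],4),'yaw_y',round(float(np.arctan2(s['tcp_rot'][1][1],s['tcp_rot'][0][1])),4),'F',np.round(s['wrist_force'],1),'w',round(s['grip_width'],4))
    return s
E
python3 - <<'E'
from h import *
for n in ['top','scene']:
    c=env.camera(n); R,t=mats(c); print(n,'pos',np.round(-R.T@t,3))
    for q,z in [('keeper_top',.026),('hood',.03),('hood_lip',.026),('roll',.026),('spatula',.035),('spatula_grip',.04),('tongs',.046),('stand_s_top',.034),('bowl',.03),('salt',.025),('bottle_a',.05),('mug',.04),('grinder',.07)]:
        for b in env.boxes_of(q,c)[:4]:
            print(q,round(b['score'],2),np.round(b['bbox'],1),np.round(back(c,b['bbox'][:2],z)[:2],3))
    if n=='top':
        crop(c,140,120,340,160,2.3,'pics/topcrop0.png',1.4)
c=env.camera('wrist'); R,t=mats(c); print('wrist pos',-R.T@t,'dir',R[2], 'right',R[0])
s=env.read_state(); T=np.array(s['tcp_rot']); p=np.array(s['eef_pos'])
print('cam in tcp', T.T@(-R.T@t-p), 'dir in tcp',T.T@R[2],'right in tcp',T.T@R[0])
E
```

```text
top pos [0.387 0.041 1.223]
keeper_top 0.67 [344.  160.1  57.2  62.1] [0.63  0.015]
keeper_top 0.34 [261.9 234.   33.9  54.6] [0.406 0.269]
hood 0.8 [345.8 159.7  55.3  60.2] [0.63 0.01]
hood 0.47 [419.4 121.6  14.5  20.8] [ 0.745 -0.219]
hood 0.46 [233.4 140.6  22.6  14.1] [0.697 0.359]
hood_lip 0.81 [345.8 158.9  60.3  63.3] [0.634 0.009]
spatula 0.98 [262.  226.6  11.3  66.1] [0.428 0.267]
spatula 0.88 [184.1 257.9  58.8  77.6] [0.336 0.504]
spatula 0.53 [343.5 159.   57.3  60. ] [0.632 0.017]
spatula_grip 0.95 [261.1 228.2  16.   67.4] [0.423 0.269]
spatula_grip 0.72 [184.1 258.3  56.8  77.2] [0.335 0.502]
tongs 0.65 [438.9 238.1  27.4  68.4] [ 0.387 -0.26 ]
stand_s_top 0.94 [260.8 235.4  31.4  53.4] [0.402 0.271]
stand_s_top 0.59 [428.6 221.9  15.1  57.5] [ 0.436 -0.235]
stand_s_top 0.57 [433.6 229.9  32.7  85.8] [ 0.412 -0.248]
stand_s_top 0.2 [345.6 159.3  55.8  57.6] [0.631 0.01 ]
bowl 0.58 [234.  141.2  23.   16.7] [0.695 0.357]
bowl 0.33 [261.1 227.4  14.   62.9] [0.426 0.271]
bowl 0.16 [345.5 161.   58.4  63.4] [0.626 0.011]
salt 0.59 [295.6 200.3  14.   14.2] [0.508 0.165
[... 1127 characters left out ...]
379.6 259.7  36.1  38.2] [0.647 0.26 ]
salt 0.55 [366.4 211.3  18.2  17.6] [0.518 0.18 ]
bottle_a 0.89 [354.3 285.2  17.4  36.3] [0.746 0.229]
bottle_a 0.88 [193.4 224.   24.2  35.4] [ 0.741 -0.215]
bottle_a 0.6 [440.5 254.2  23.7  33.7] [0.587 0.396]
bottle_a 0.35 [411.5 195.6  49.7  54.6] [0.441 0.278]
mug 0.65 [195.8 191.7  33.5  43.7] [ 0.642 -0.27 ]
grinder 0.91 [157.6 188.3  31.1  41. ] [ 0.688 -0.353]
wrist pos [0.13907521 0.61500225 0.38486516] dir [ 0.27563743 -0.10324179 -0.95570139] right [ 0.34656556  0.93802474 -0.00137796]
cam in tcp [ 0.01979586  0.00010018 -0.08259603] dir in tcp [ 0.95569519 -0.00131487  0.29435517] right in tcp [1.35138211e-03 9.99999084e-01 7.93678001e-05]
```

View pics/topcrop0.png

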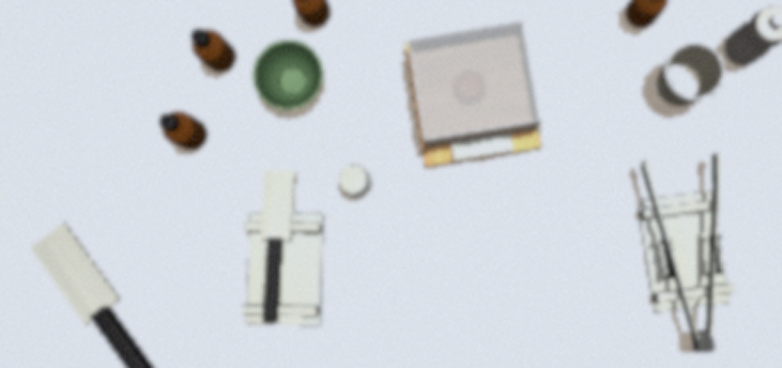

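The crop confirms it: the smaller spatula lies on its stand with the blade away from the robot (crop 272,245). The lip of the keeper faces the robot (crop 482,150) and the roll shows at (469,87). I'm moving the wrist camera over the spatula.

```bash
python3 -m pendant '[[140,-320,-30,0.3,87],[140,-320,-30,0.3,87],[140,-320,-30,0.3,87],[140,-320,-30,0.3,87],[140,-320,-30,0.3,87],[140,-320,-30,0.3,87],[140,-320,-30,0.3,87],[140,-320,-30,0.3,87],[140,-320,-30,0.3,87],[140,-320,-30,0.3,87],[140,-320,-30,0.3,87]]' 40
python3 - <<'E'
from h import *
s=st()
c=env.camera('wrist'); cv2.imwrite('pics/w1.png',c['img'])
t=env.camera('top'); a=back(t,(262.2,194.8),.036); b=back(t,(258.3,260),.045); print(a,b,np.arctan2(*(a-b)[[1,0]]))
E
```

```text
clock: 2.52
eef_pos: [0.3569, 0.2658, 0.3749]
tcp_rot: [[0.0, 0.057, 0.998], [0.001, 0.998, -0.057], [-1.0, 0.001, 0.0]]
wrist_force: [0.3, 0.7, -0.2]
grip_width: 0.0867
t 2.52 tcp [0.3569 0.2658 0.3749] yaw_y 1.5142 F [ 0.3  0.7 -0.2] w 0.0867
[0.52510486 0.26647825 0.036     ] [0.32842399 0.27580248 0.045     ] -0.04737248207782131
```

View pics/w1.png

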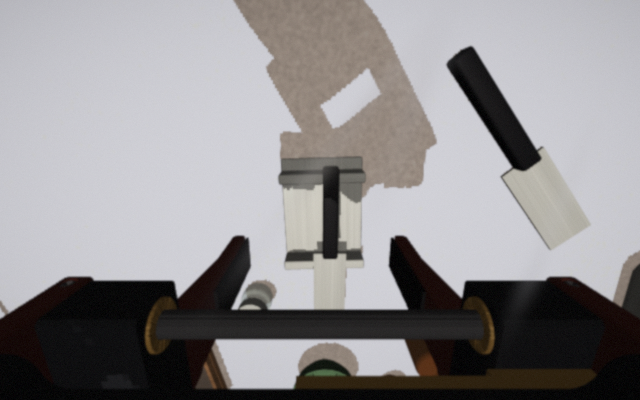

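The stand spans rows 157–268, the handle runs along column about 330 from row 168 to 258, and the blade goes on below it. I'll zoom in to pick the corners.

Run:
```python
from h import *
c=env.camera('wrist'); crop(c,265,145,115,165,4.5,'pics/w1c.png',1.3) ; 
im=c['img']; crop(c,265,145,115,100,6,'pics/w1d.png',1.5)
```

```text
(no output)
```

View pics/w1c.png

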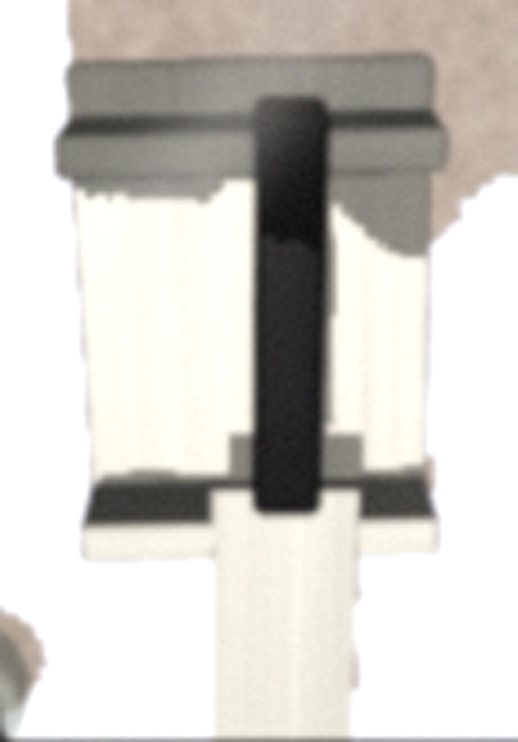

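Run:
```python
from h import *
from scipy.optimize import least_squares
c=env.camera('wrist'); u=lambda x,y:(265+x/4.5,145+y/4.5)
# spatula frame origin = grip point ; (model mm, crop px)
sp=[((40,9,8),(320,512)),((40,-9,8),(255,512)),((38,20,-5),(361,490)),((38,-20,-5),(212,490))]
spe=[((-60,9,8),(327,130)),((-60,-9,8),(257,130)),((0,9,8),(325,320)),((0,-9,8),(255,320)),((85,20,-5),(351,700)),((85,-20,-5),(217,700))] # u only
def f(p):
    F=frame(p[0],p[1],.042,p[2]); r=[]
    for m,q in sp: r+=list((proj(c,F(m))[0]-u(*q)))
    for m,q in spe: r+=[proj(c,F(m))[0][0]-u(*q)[0]]
    return r
o=least_squares(f,[.41,.27,-.05]); print('spat',o.x,np.round(o.fun,1))
# stand: front bar top front edge corners (x=61,z=0), rear bar top edges
stp=[((61,50,0),(438,549)),((61,-50,0),(84,556)),((-49,50,0),(445,170)),((-49,-50,0),(57,175)),((-61,50,0),(441,128)),((-61,-50,0),(62,132)),((49,50,0),(434,521)),((49,-50,0),(86,525))]
def g(p):
    F=frame(p[0],p[1],.034,p[2]); return np.concatenate([proj(c,F(m))[0]-u(*q) for m,q in stp])
o2=least_squares(g,[.41,.27,-.05]); print('stand',o2.x,np.round(o2.fun,1))
s=st()
# overlay
F=frame(*o.x[:2],.042,o.x[2]); G=frame(*o2.x[:2],.034,o2.x[2])
im=c['img'].copy(); im=cv2.resize(im[145:310,265:380],None,fx=4.5,fy=4.5)
def poly(H,P,col):
    q=(proj(c,H(P))-[265,145])*4.5; cv2.polylines(im,[q.astype(int)],True,col,1)
poly(F,[(-70,9,8),(-70,-9,8),(40,-9,8),(40,9,8)],(0,255,0)); poly(F,[(38,20,-5),(38,-20,-5),(130,-20,-5),(130,20,-5)],(0,0,255))
for x in(-55,55): poly(G,[(x-6,50,0),(x-6,-50,0),(x+6,-50,0),(x+6,50,0)],(255,0,0))
cv2.imwrite('pics/ov1.png',im)
t=env.camera('top'); print(proj(t,F([(130,0,-5),(-70,0,8)])))
```

```text
spat [ 0.39747881  0.276954   -0.05430529] [ 0.4  0.9 -0.4  0.8 -0.3 -0.8  0.2 -0.9  0.6 -0.5 -0.  -0.2  0.9 -0.7]
stand [ 0.39776091  0.2685307  -0.03230634] [ 0.1  1.3 -0.6  1.2  0.9  0.  -0.2  0.7  2.  -1.  -2.  -0.1  1.3 -1.1
 -1.6 -0.5]
t 2.72 tcp [0.3562 0.2674 0.3748] yaw_y 1.5186 F [ 0.8  0.6 -0.4] w 0.0868
[[261.02701474 194.0695769 ]
 [256.30967842 260.38929313]]
```

View pics/ov1.png

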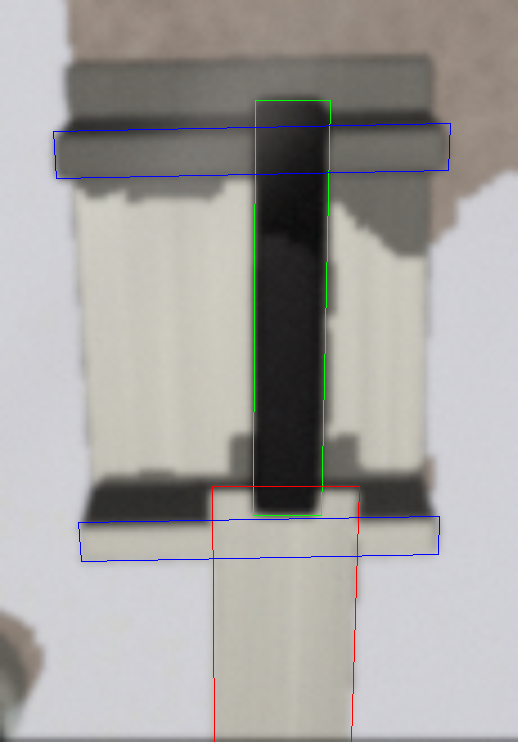

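Green, red and blue outlines sit on the handle, blade and bars (about 1 px). Next I descend and grip.

```bash
python3 -m pendant '[[40,9,-20,0,87],[40,9,-60,0,87],[40,9,-100,0,87],[40,9,-140,0,87],[40,9,-170,0,87],[40,9,-170,0,87],[40,9,-170,0,10],[40,9,-170,0,10],[40,9,-170,0,10],[40,9,-170,0,10],[40,9,-170,0,10],[40,9,-170,0,10]]' 45
python3 -m pendant '[[0,0,0,0,10],[0,0,0,0,10],[0,0,20,0,10],[0,0,60,0,10],[0,0,60,0,10]]'
```

```text
clock: 3.77
eef_pos: [0.3969, 0.2755, 0.206]
tcp_rot: [[0.002, 0.054, 0.999], [0.001, 0.999, -0.054], [-1.0, 0.001, 0.002]]
wrist_force: [0.2, 0.3, 0.3]
grip_width: 0.0502
clock: 4.18
eef_pos: [0.398, 0.2762, 0.2693]
tcp_rot: [[0.006, 0.054, 0.999], [0.004, 0.999, -0.054], [-1.0, 0.004, 0.006]]
wrist_force: [0.8, 0.9, 0.6]
grip_width: 0.0174
```

Run:
```python
from h import *
st(); c=env.camera('wrist'); cv2.imwrite('pics/w2.png',c['img'])
c=env.camera('scene'); crop(c,220,110,260,200,3,'pics/s2.png',1.3)
st()
```

```text
t 4.18 tcp [0.398  0.2762 0.2693] yaw_y 1.5169 F [0.8 0.9 0.6] w 0.0174
t 4.28 tcp [0.397  0.2755 0.266 ] yaw_y 1.5169 F [-0.3 -0.4 -0.8] w 0.011
```

View pics/w2.png

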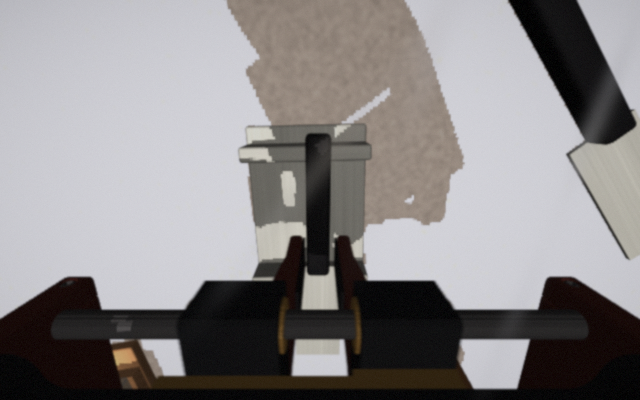

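View pics/s2.png

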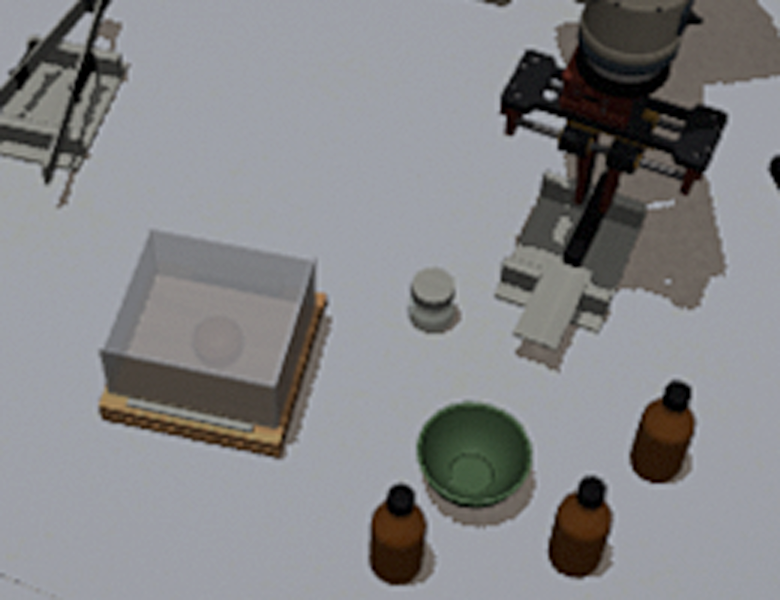

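The fingers had not finished closing (about 75 mm/s), so the spatula stayed on its stand. I'll reopen, lower again and allow more closing time.

```bash
python3 -m pendant '[[0,0,0,0,45],[0,0,0,0,45],[0,0,0,0,45],[0,0,0,0,45],[0,0,0,0,45],[0,0,0,0,45],[0,0,-30,0,45],[0,0,-60,0,45],[0,0,-60,0,45],[0,0,-60,0,10],[0,0,-60,0,10],[0,0,-60,0,10]]' 45
python3 -m pendant '[[0,0,0,0,10],[0,0,0,0,10],[0,0,0,0,10],[0,0,0,0,10],[0,0,0,0,10],[0,0,0,0,10]]'
```

```text
clock: 5.28
eef_pos: [0.397, 0.2756, 0.206]
tcp_rot: [[0.002, 0.054, 0.999], [0.001, 0.999, -0.054], [-1.0, 0.001, 0.002]]
wrist_force: [0.8, 0.5, -0.8]
grip_width: 0.0282
clock: 5.78
eef_pos: [0.397, 0.2756, 0.206]
tcp_rot: [[0.002, 0.054, 0.999], [0.001, 0.999, -0.054], [-1.0, 0.001, 0.002]]
wrist_force: [-0.5, -0.0, 7.5]
grip_width: 0.0176
```

```bash
python3 -m pendant '[[0,0,40,0,10],[0,0,80,0,10],[0,-30,110,0,10],[45,-165,215,0,10],[45,-165,215,0,10],[45,-165,215,0,10],[45,-165,215,0,10],[45,-165,215,0,10],[45,-165,215,0,10],[45,-165,215,0,10]]' 45
python3 - <<'E'
from h import *
c=env.camera('wrist'); cv2.imwrite('pics/w3.png',c['img'])
c=env.camera('top'); crop(c,220,110,180,160,4,'pics/t3.png',1.3)
st()
E
```

```text
clock: 6.62
eef_pos: [0.4411, 0.1102, 0.4196]
tcp_rot: [[0.0, 0.055, 0.998], [0.001, 0.998, -0.055], [-1.0, 0.001, 0.0]]
wrist_force: [-1.1, 0.1, -0.9]
grip_width: 0.0176
t 6.72 tcp [0.4407 0.111  0.4185] yaw_y 1.5176 F [ 0.6  0.4 -0.8] w 0.0175
```

View pics/w3.png

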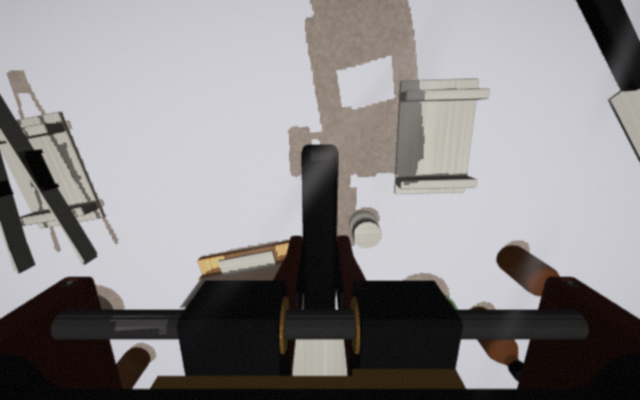

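View pics/t3.png

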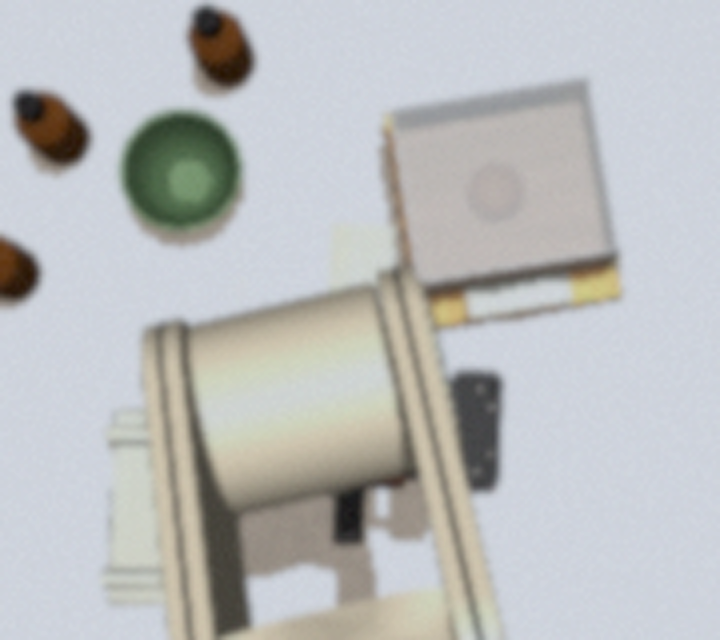

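Run:
```python
from h import *
c=env.camera('wrist'); crop(c,180,225,130,85,6,'pics/w3c.png',1.6)
c=env.camera('top'); crop(c,305,120,80,80,7,'pics/t3c.png',1.3)
c=env.camera('scene'); crop(c,240,175,100,95,6,'pics/s3c.png',1.6)
```

```text
(no output)
```

View pics/w3c.png

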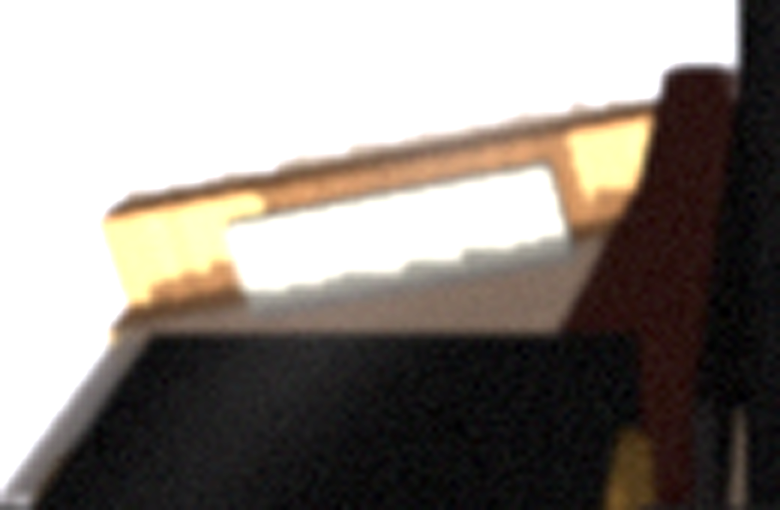

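View pics/t3c.png

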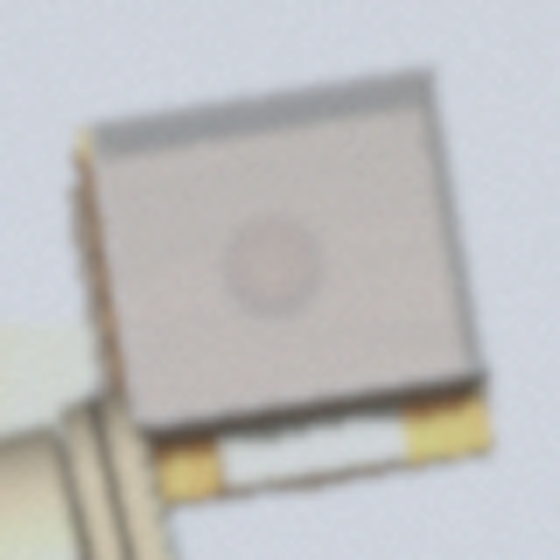

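View pics/s3c.png

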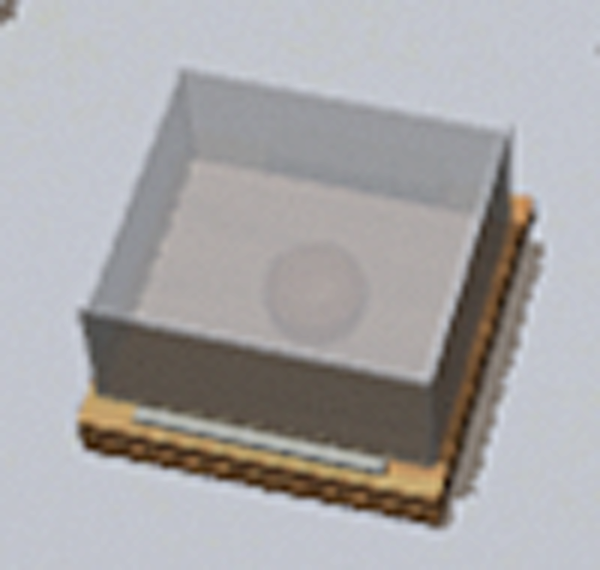

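```bash
cat > fitk.py <<'E'
from h import *
from scipy.optimize import least_squares
cs={n:env.camera(n) for n in('wrist','top','scene')}
off={'wrist':(180,225,6),'top':(305,120,7),'scene':(240,175,6)}
O=[('wrist',(-90,-40,4),(230,222)),('wrist',(-90,40,4),(548,165)),('wrist',(-67,-40,4),(245,300)),('wrist',(-67,40,4),(570,240)),
('top',(-90,40,4),(226,485)),('top',(-90,-40,4),(410,457)),('top',(67,-75,70),(432,68)),
('scene',(-67,-75,70),(183,70)),('scene',(-67,75,70),(512,132)),('scene',(67,-75,70),(80,315)),('scene',(67,75,70),(432,382))]
def px(n,q): a,b,s=off[n]; return np.array([a+q[0]/s,b+q[1]/s])
def f(p,sel=None):
    F=frame(p[0],p[1],.026,p[2]); return np.concatenate([proj(cs[n],F(m))[0]-px(n,q) for n,m,q in O if sel is None or n in sel])
for sel in [None,('wrist',),('top',),('scene',)]:
    o=least_squares(f,[.63,.012,.1],args=(sel,)); print(sel,np.round(o.x,4)); print(np.round(o.fun,1))
    if sel is None: best=o.x
# roll from each camera: circle centre ~ near centre of top; use height 42mm centre
print('roll top',back(cs['top'],px('top',(270,265)),.044),'scene',back(cs['scene'],px('scene',(317,292)),.042))
st()
E
python3 fitk.py
```

```text
None [0.6337 0.0127 0.1534]
[-0.7  0.4  0.3 -0.4  1.6  1.2  0.7  1.3 -0.4  0.2 -0.8 -0.2 -0.  -2.3
 -1.1 -3.  -0.2 -2.7 -0.3 -2.1  0.1 -1.2]
('wrist',) [0.6329 0.0112 0.1412]
[-1.2 -0.6  0.1 -0.8  0.9  0.4  0.2  1. ]
('top',) [0.6314 0.0114 0.1516]
[-0.1  0.9 -0.5  0.6  0.5 -1.5]
('scene',) [0.6394 0.0163 0.1495]
[-0.7 -1.1  0.4 -0.5 -0.1  0.1  0.4  1.3]
roll top [0.63332343 0.01664115 0.044     ] scene [0.63822396 0.01947264 0.042     ]
t 7.02 tcp [0.4413 0.1109 0.419 ] yaw_y 1.5182 F [-0.  -0.3 -0.6] w 0.0179
```

Keeper comes out at about (0.633, 0.012), yaw 0.147, and the cameras agree within a few mm. Next I pose the spatula in front of the lip, first raised for a look.

```bash
python3 -m pendant '[[-56,-135,0,0.2,10],[-56,-135,-40,0.2,10],[-56,-135,-80,0.2,10],[-56,-135,-120,0.2,10],[-56,-135,-160,0.2,10],[-56,-135,-190,0.2,10],[-56,-135,-205,0.2,10],[-56,-135,-205,0.2,10],[-56,-135,-205,0.2,10]]' 45
python3 - <<'E'
from h import *
c=env.camera('wrist'); cv2.imwrite('pics/w4.png',c['img'])
c=env.camera('top'); crop(c,270,110,140,130,5,'pics/t4.png',1.3)
c=env.camera('scene'); crop(c,230,130,140,140,4,'pics/s4.png',1.5)
st()
E
```

```text
clock: 7.77
eef_pos: [0.3845, -0.0246, 0.2127]
tcp_rot: [[-0.008, -0.145, 0.989], [0.001, 0.989, 0.145], [-1.0, 0.002, -0.008]]
wrist_force: [0.5, 0.1, -0.2]
grip_width: 0.0176
t 7.92 tcp [ 0.3868 -0.0245  0.2171] yaw_y 1.7177 F [ 0.7 -0.4 -0.2] w 0.0178
```

View pics/w4.png

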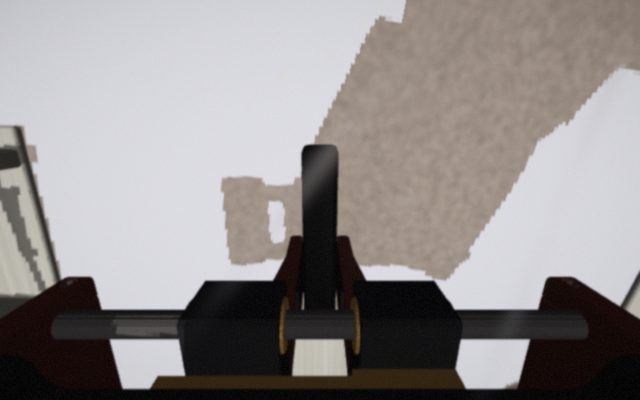

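View pics/t4.png

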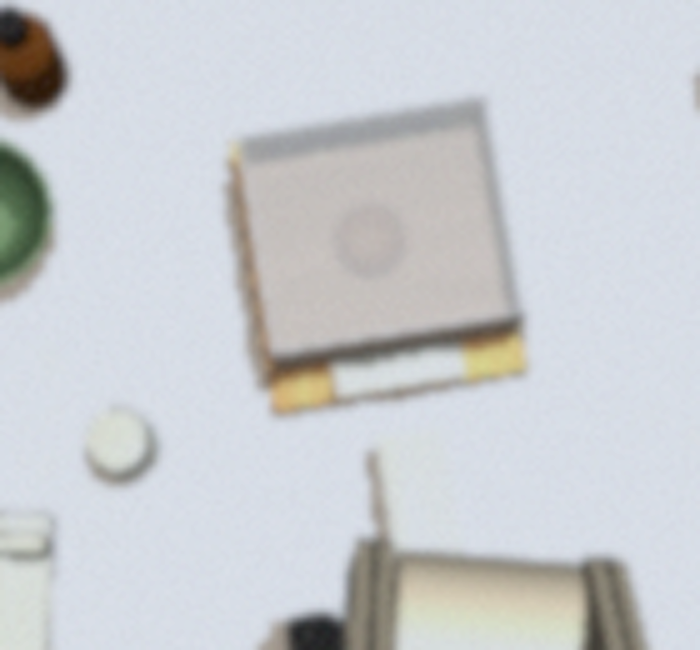

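View pics/s4.png

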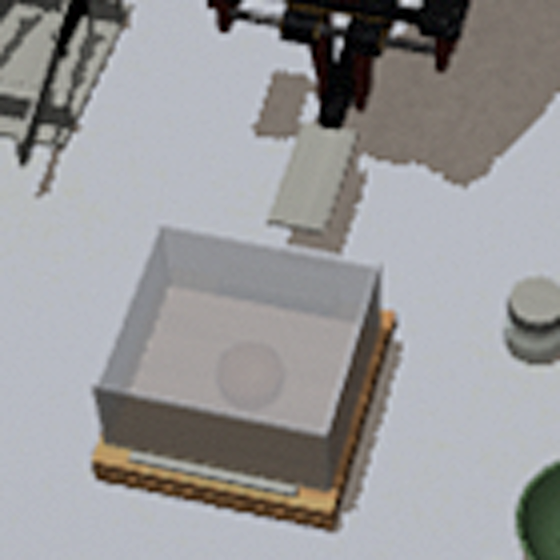

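Run:
```python
from h import *
t=env.camera('top'); s=env.camera('scene')
P=lambda c: np.array([[c['fx'],0,c['cx']],[0,c['fy'],c['cy']],[0,0,1]])@np.c_[mats(c)]
a=np.array([[270+375/5,110+451/5],[270+443/5,110+432/5]]); b=np.array([[230+320/4,130+232/4],[230+268/4,130+223/4]])
X=cv2.triangulatePoints(P(t),P(s),a.T,b.T); print((X[:3]/X[3]).T)
S=st(); p=np.array([.386,-.025,.215]); F=frame(p[0],p[1],p[2]-.163,.1465); Q=F([(130,20,-5),(130,-20,-5)]); print(Q, proj(t,Q)-a, proj(s,Q)-b)
K=frame(.633,.012,.026,.147); print('lip px top',(proj(t,K([(-90,40,4),(-90,-40,4)]))-[270,110])*5)
```

```text
[[ 0.50623948  0.01186014  0.03076496]
 [ 0.51542662 -0.02574145  0.03379161]]
t 8.02 tcp [ 0.3868 -0.0245  0.2175] yaw_y 1.7177 F [ 0.4  0.1 -0.8] w 0.0177
[[ 0.51168792  0.01376271  0.047     ]
 [ 0.51752698 -0.02580881  0.047     ]] [[ 0.21157383 -2.65189961]
 [-0.20788315 -0.98564812]] [[ 0.2057155  -1.93320769]
 [-0.90670844 -2.42844145]]
lip px top [[334.34733357 398.25320213]
 [463.94580888 377.14552132]]
```

Run:
```python
from h import *
w=env.camera('wrist'); crop(w,290,135,60,180,4,'pics/w5.png',1.8)
t=env.camera('top'); s=env.camera('scene')
crop(t,330,180,50,50,12,'pics/t5.png',1.3); crop(s,280,150,50,50,12,'pics/s5.png',1.4)
S=env.read_state(); T=np.array(S['tcp_rot']); p=np.array(S['eef_pos'])
# tool x fwd(down), y jaw, z ; spatula x = tool z, y = tool y, z=-tool x
for pitch in (0,.05,.1,.15):
  c_,s_=np.cos(pitch),np.sin(pitch)
  def W(m):
    x,y,z=m; x,z=c_*x+s_*z,-s_*x+c_*z
    return p+T@np.array([.163-z/1000,y/1000,x/1000])
  pts=[W(m) for m in [(-70,9,8),(-70,-9,8),(-70,0,-8),(40,9,8),(130,20,-5),(130,-20,-5)]]
  print(pitch,np.round((proj(w,pts[:4])-[290,135])*4).tolist(),np.round((proj(t,pts[4:])-[330,180])*12).tolist(),np.round((proj(s,pts[4:])-[280,150])*12).tolist())
```

```text
0 [[190.0, 26.0], [35.0, 26.0], [113.0, 15.0], [176.0, 803.0]] [[181.0, 206.0], [340.0, 180.0]] [[362.0, 431.0], [192.0, 398.0]]
0.05 [[192.0, 33.0], [33.0, 33.0], [113.0, 15.0], [175.0, 795.0]] [[181.0, 210.0], [339.0, 184.0]] [[363.0, 447.0], [194.0, 414.0]]
0.1 [[194.0, 42.0], [31.0, 42.0], [113.0, 16.0], [174.0, 786.0]] [[181.0, 215.0], [338.0, 190.0]] [[365.0, 462.0], [196.0, 429.0]]
0.15 [[195.0, 54.0], [29.0, 53.0], [113.0, 19.0], [174.0, 777.0]] [[181.0, 222.0], [337.0, 197.0]] [[367.0, 475.0], [199.0, 442.0]]
```

View pics/w5.png

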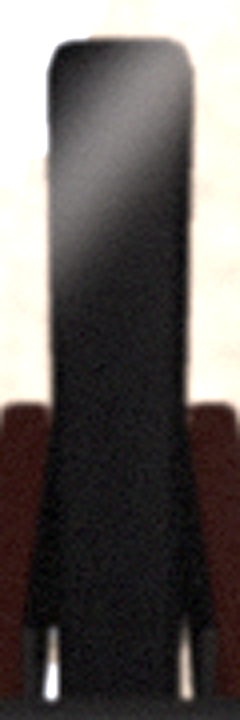

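View pics/t5.png

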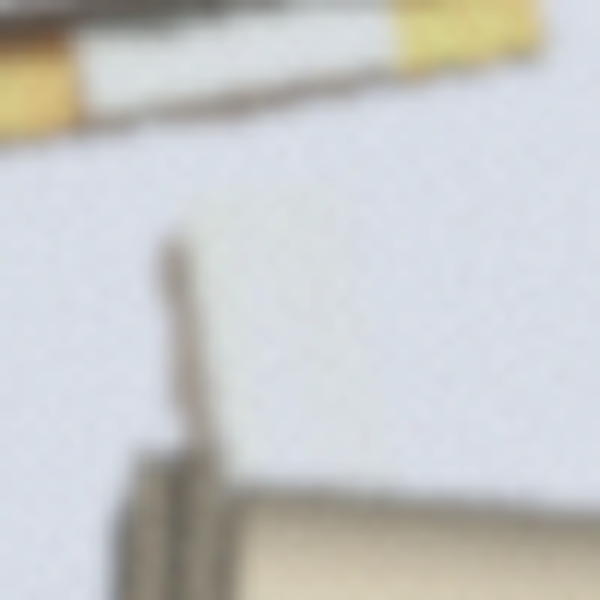

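View pics/s5.png

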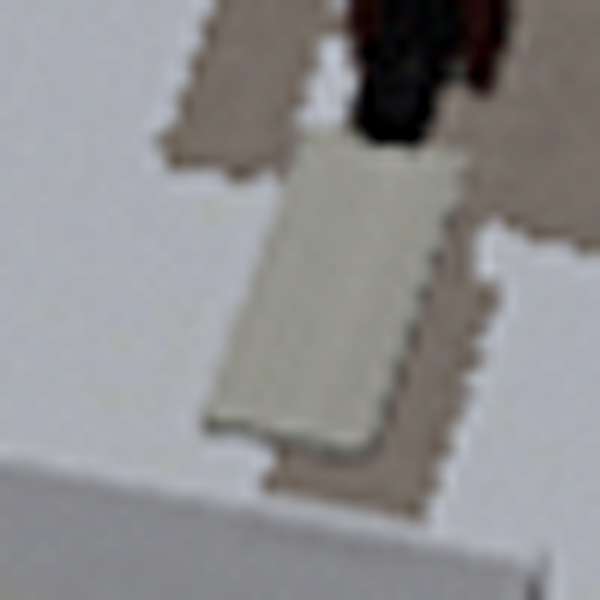

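Blade is about level, with at most a few mm of droop. Lowering 24 mm and inserting under the lip.

```bash
python3 -m pendant '[[0,0,-24,0,10],[0,0,-24,0,10],[0,0,-24,0,10],[15,2,-24,0,10],[30,4.5,-24,0,10],[40,6,-24,0,10],[46,7,-24,0,10],[46,7,-24,0,10],[46,7,-24,0,10]]' 45
python3 - <<'E'
from h import *
t=env.camera('top'); s=env.camera('scene')
crop(t,310,150,70,80,8,'pics/t6.png',1.3); crop(s,240,150,110,110,6,'pics/s6.png',1.4)
st()
E
```

```text
clock: 8.92
eef_pos: [0.4312, -0.0177, 0.191]
tcp_rot: [[-0.0, -0.146, 0.989], [-0.0, 0.989, 0.146], [-1.0, 0.0, -0.0]]
wrist_force: [-0.6, 1.2, -1.2]
grip_width: 0.0176
t 9.02 tcp [ 0.4306 -0.0177  0.1907] yaw_y 1.717 F [-0.4 -0.1 -1. ] w 0.0177
```

View pics/t6.png

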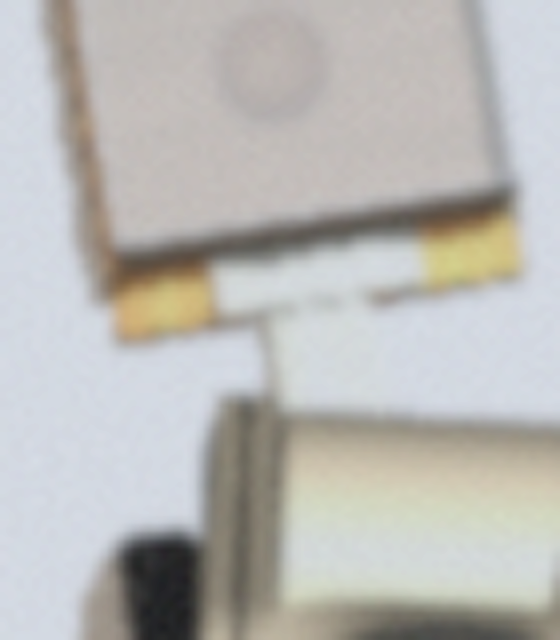

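View pics/s6.png

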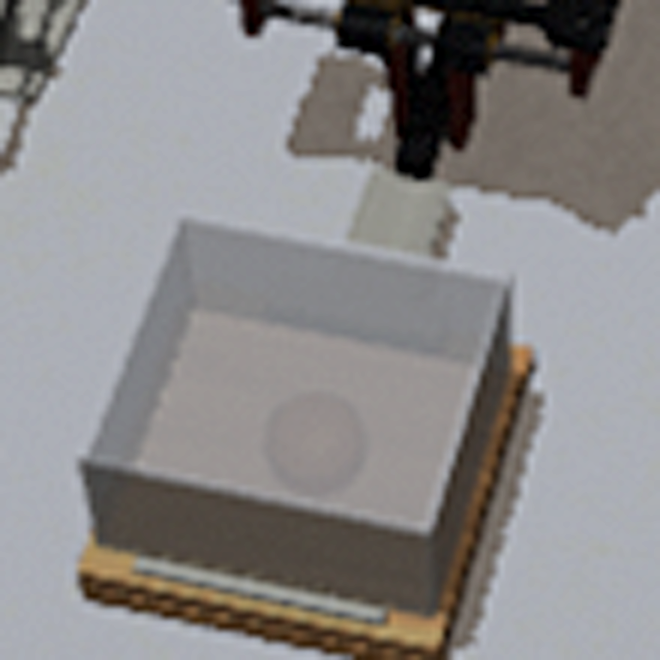

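The lip (t6 at 320,300) lies over the blade and there is no contact force. Levering up along the hinge arc, first half.

```bash
python3 -m pendant '[[-3,-0.4,5,0,10],[-3,-0.4,12,0,10],[-2,-0.3,19,0,10],[-1.5,-0.2,26,0,10],[0,0,33,0,10],[1.5,0.2,40,0,10],[3.5,0.5,47,0,10],[5.5,0.8,54,0,10],[8,1.2,61,0,10],[11,1.6,67,0,10],[14.5,2,74,0,10],[14.5,2,74,0,10]]' 60
python3 - <<'E'
from h import *
s=env.camera('scene'); crop(s,220,90,160,160,4,'pics/s7.png',1.4)
st()
E
```

```text
clock: 10.02
eef_pos: [0.4473, -0.0157, 0.2661]
tcp_rot: [[0.003, -0.146, 0.989], [-0.0, 0.989, 0.146], [-1.0, -0.001, 0.003]]
wrist_force: [0.9, -0.4, -1.4]
grip_width: 0.0177
t 10.07 tcp [ 0.4468 -0.0157  0.2654] yaw_y 1.7171 F [ 0.3  0.6 -1.1] w 0.0176
```

View pics/s7.png

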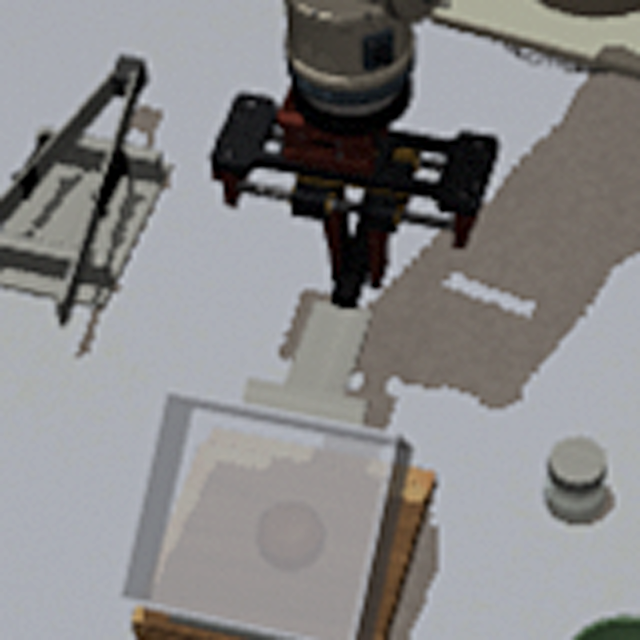

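Hood lifted to roughly 0.45 rad with the lip resting on the blade. Continuing the arc.

```bash
python3 -m pendant '[[3.5,0.7,6,0,10],[7.5,1.2,12,0,10],[11.5,1.8,17.5,0,10],[16,2.5,23,0,10],[20.5,3.2,28.5,0,10],[25.5,3.9,33.5,0,10],[30.5,4.7,38.5,0,10],[36,5.5,43,0,10],[41.5,6.3,47,0,10],[47.5,7.2,51,0,10],[53.5,8.1,55,0,10],[60,9,58.5,0,10]]' 60
python3 - <<'E'
from h import *
s=env.camera('scene'); crop(s,220,90,160,160,4,'pics/s8.png',1.4)
st()
E
```

```text
clock: 11.07
eef_pos: [0.5066, -0.0066, 0.3236]
tcp_rot: [[0.0, -0.146, 0.989], [0.0, 0.989, 0.146], [-1.0, 0.0, 0.0]]
wrist_force: [-0.5, 1.1, -0.8]
grip_width: 0.0173
t 11.12 tcp [ 0.508  -0.0065  0.3243] yaw_y 1.717 F [ 2.2 -0.   0.6] w 0.0174
```

View pics/s8.png

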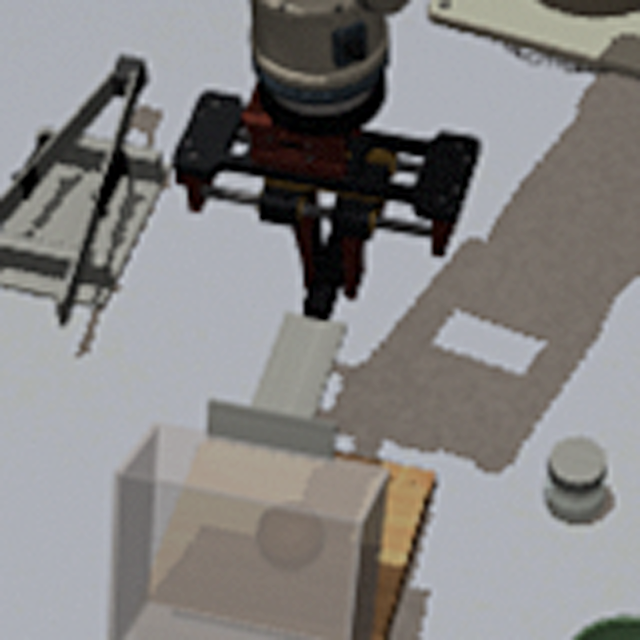

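```bash
python3 -m pendant '[[6.5,1,3,0,10],[13,2,6,0,10],[20,3,8,0,10],[26,4,10,0,10],[33,5,12,0,10],[40,6,13.5,0,10],[47,7,14.5,0,10],[54,8,15,0,10],[54,8,15,0,10],[30,4.4,15,0,10],[0,0,15,0,10],[-30,-4.4,15,0,10]]' 60
python3 - <<'E'
from h import *
s=env.camera('scene'); crop(s,200,90,200,200,3,'pics/s9.png',1.4)
st()
E
```

```text
clock: 12.12
eef_pos: [0.4751, -0.0112, 0.3378]
tcp_rot: [[-0.001, -0.146, 0.989], [-0.0, 0.989, 0.146], [-1.0, 0.0, -0.001]]
wrist_force: [-0.3, 0.9, -0.8]
grip_width: 0.0174
t 12.17 tcp [ 0.4691 -0.0114  0.3366] yaw_y 1.7172 F [-7.  -0.2 -1.5] w 0.0176
```

View pics/s9.png

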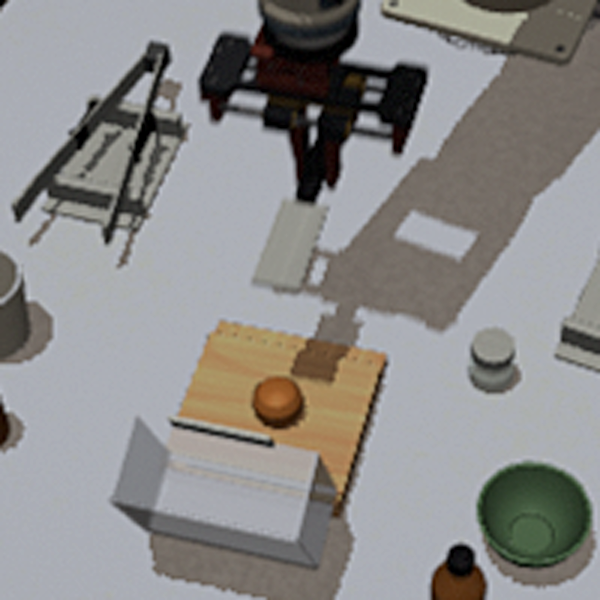

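The hood is tipped right back on its stop and the roll (s9 at 278,400) is exposed. Taking the spatula back to its stand.

```bash
python3 -m pendant '[[-20,0,0,0,10],[-79,40,0,-0.1,10],[-79,285,0,-0.2,10],[-79,285,0,-0.2,10],[-79,285,0,-0.2,10],[-79,285,0,-0.2,10],[-79,285,0,-0.2,10],[-79,285,0,-0.2,10],[-79,285,0,-0.2,10],[-79,285,0,-0.2,10],[-79,285,-40,-0.2,10],[-79,285,-70,-0.2,10]]' 60
python3 - <<'E'
from h import *
st(); s=env.camera('scene'); crop(s,350,110,130,130,5,'pics/s10.png',1.4)
w=env.camera('wrist'); cv2.imwrite('pics/w10.png',w['img'])
st()
E
```

```text
clock: 13.17
eef_pos: [0.3972, 0.2738, 0.268]
tcp_rot: [[0.003, 0.053, 0.999], [0.001, 0.999, -0.053], [-1.0, 0.002, 0.003]]
wrist_force: [-0.9, -0.9, -1.6]
grip_width: 0.0178
t 13.17 tcp [0.3972 0.2738 0.268 ] yaw_y 1.5181 F [-0.9 -0.9 -1.6] w 0.0178
t 13.27 tcp [0.3954 0.2721 0.2646] yaw_y 1.5168 F [-1.6 -0.9 -0.5] w 0.0176
```

View pics/s10.png

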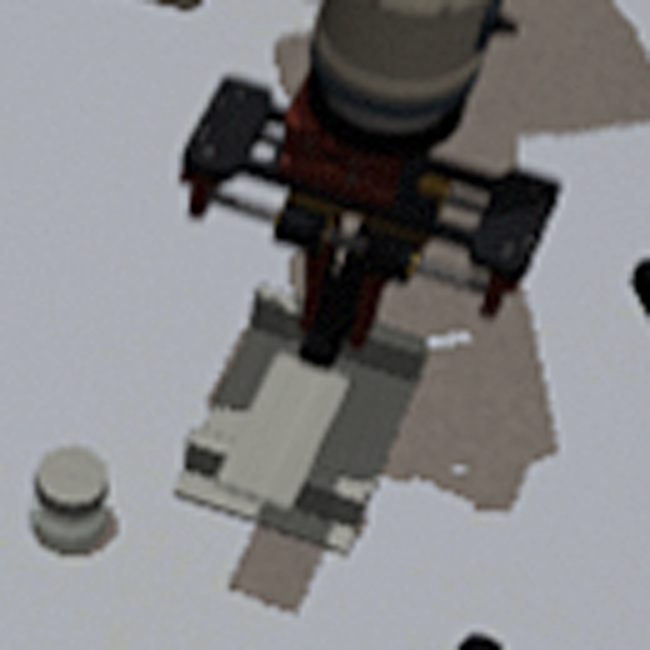

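View pics/w10.png

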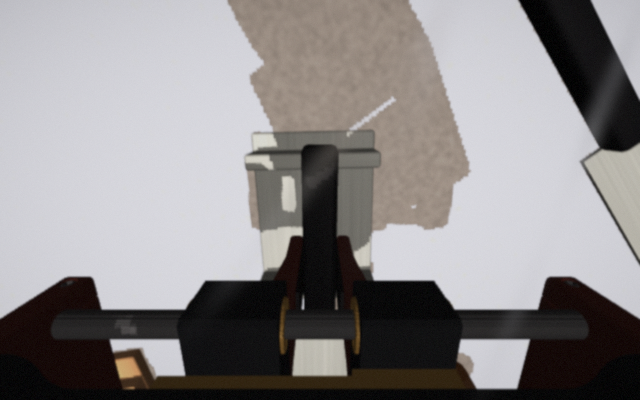

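The spatula is over both bars. Lowering and releasing.

```bash
python3 -m pendant '[[0,0,-30,0,10],[0,0,-50,0,10],[0,0,-60,0,10],[0,0,-62,0,10],[0,0,-63,0,10],[0,0,-63,0,10],[0,0,-63,0,60],[0,0,-63,0,60],[0,0,-63,0,60],[0,0,-63,0,60],[0,0,-63,0,60],[0,0,-63,0,60]]' 45
python3 - <<'E'
from h import *
st(); w=env.camera('wrist'); cv2.imwrite('pics/w11.png',w['img'])
E
```

```text
clock: 14.27
eef_pos: [0.3971, 0.2739, 0.2053]
tcp_rot: [[0.0, 0.054, 0.999], [0.0, 0.999, -0.054], [-1.0, 0.0, 0.0]]
wrist_force: [-0.5, -0.2, 0.0]
grip_width: 0.0541
t 14.27 tcp [0.3971 0.2739 0.2053] yaw_y 1.5171 F [-0.5 -0.2  0. ] w 0.0541
```

View pics/w11.png

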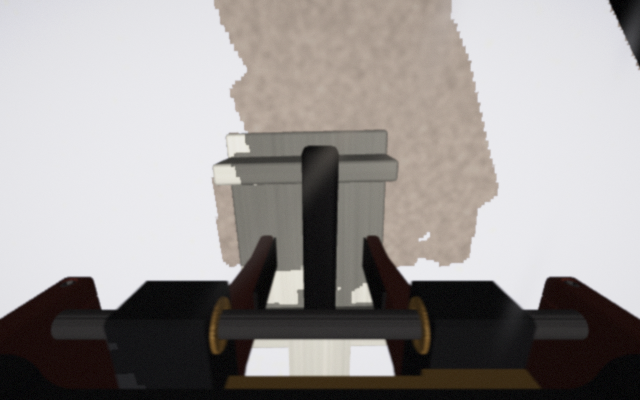

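Spatula lies across both bars with the fingers clear. Rising, then crossing to the tongs.

```bash
python3 -m pendant '[[0,0,40,0,60],[0,0,80,0,80],[0,-40,120,0.05,87],[-37,-518,200,0.15,87],[-37,-518,200,0.15,87],[-37,-518,200,0.15,87],[-37,-518,200,0.15,87],[-37,-518,200,0.15,87],[-37,-518,200,0.15,87],[-37,-518,200,0.15,87],[-37,-518,200,0.15,87],[-37,-518,200,0.15,87]]'
python3 -m pendant '[[0,-120,0,0,87],[0,-120,0,0,87],[0,-120,0,0,87],[0,-120,0,0,87]]'
python3 - <<'E'
from h import *
st(); w=env.camera('wrist'); cv2.imwrite('pics/w12.png',w['img'])
t=env.camera('top'); cv2.imwrite('pics/t12.png',t['img'])
a=back(t,(435,189.5),.046); b=back(t,(443,267.8),.046); print(a,b,np.arctan2(*(a-b)[[1,0]]))
E
```

```text
clock: 15.32
eef_pos: [0.3683, -0.1251, 0.3833]
tcp_rot: [[0.0, -0.096, 0.995], [-0.0, 0.995, 0.096], [-1.0, -0.0, 0.0]]
wrist_force: [0.8, -0.4, 0.2]
grip_width: 0.0872
clock: 15.65
eef_pos: [0.3694, -0.2485, 0.3834]
tcp_rot: [[0.002, -0.092, 0.996], [-0.003, 0.996, 0.092], [-1.0, -0.003, 0.002]]
wrist_force: [1.2, -0.5, 1.0]
grip_width: 0.0869
t 15.65 tcp [ 0.3694 -0.2485  0.3834] yaw_y 1.6626 F [ 1.2 -0.5  1. ] w 0.0869
[ 0.53191769 -0.25425715  0.046     ] [ 0.30071473 -0.2686309   0.046     ] 0.06208951160717425
```

View pics/w12.png

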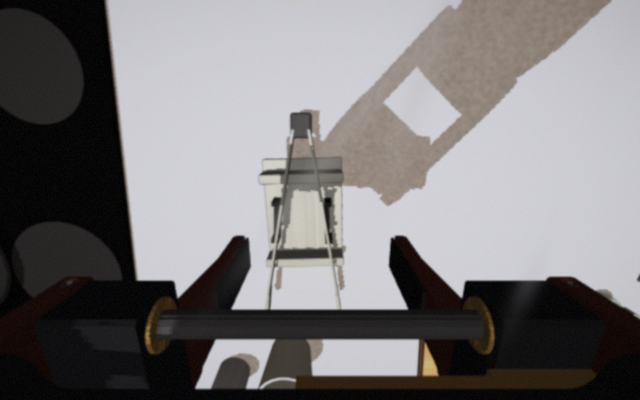

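View pics/t12.png

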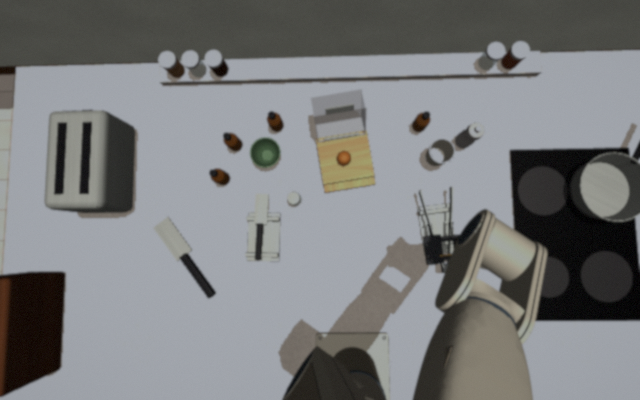

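Run:
```python
from h import *
st(); w=env.camera('wrist'); crop(w,250,100,110,120,5.5,'pics/w13a.png',1.4); crop(w,250,190,110,122,5.5,'pics/w13b.png',1.4); st()
F=frame(.41,-.262,.046,.062); print((proj(w,F([(-121,0,0),(-20,32.5,12),(20,32.5,12),(20,-32.5,12),(95,43,12),(95,-43,12)]))).round(1).tolist())
```

```text
t 15.75 tcp [ 0.3687 -0.2443  0.3825] yaw_y 1.6637 F [ 0.1  0.5 -1. ] w 0.0872
t 15.8 tcp [ 0.3687 -0.2432  0.3824] yaw_y 1.6655 F [-0.1  0.4  0.7] w 0.0871
[[302.0, 116.7], [329.2, 211.8], [327.8, 244.4], [271.7, 242.9], [333.9, 300.1], [264.3, 298.2]]
```

View pics/w13a.png

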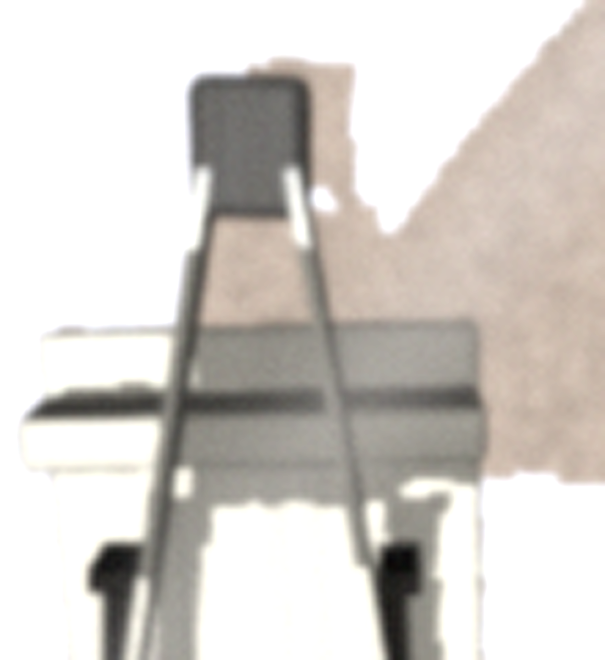

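View pics/w13b.png

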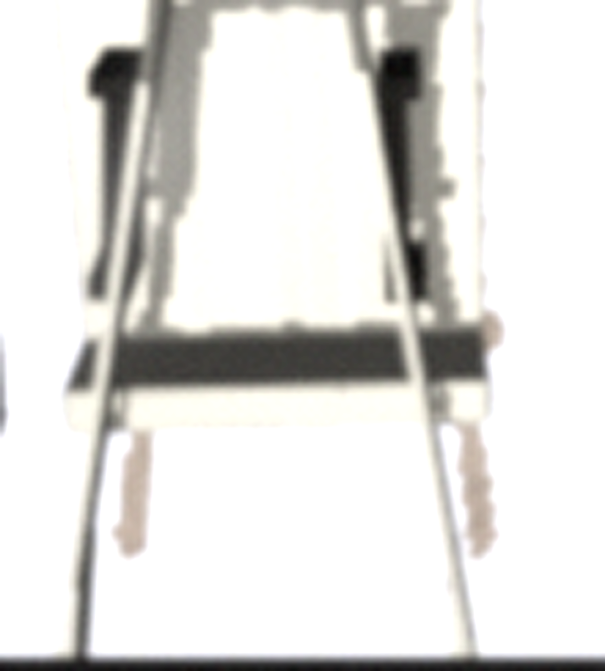

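```bash
cat > fitt.py <<'E'
from h import *
from scipy.optimize import least_squares
w=env.camera('wrist')
U=lambda x:250+x/5.5
V=lambda y:190+y/5.5
Ho=[((-20,-35.5,11),90),((-20,35.5,11),420),((22,-35.5,11),90),((22,35.5,11),425)]
Ve=[((-23,-34,-11),48),((-23,34,-11),48),((23,-34,11),300),((23,34,11),300)]
Hj=[((-121,-10,-12),193),((-121,10,-12),307)]
pts=[((95,43,12),(0,0))]
def f(p):
    F=frame(p[0],p[1],.046,p[2]); r=[proj(w,F(m))[0][0]-U(x) for m,x in Ho]+[proj(w,F(m))[0][1]-V(y) for m,y in Ve]
    a,b=[proj(w,F(m))[0][0] for m,_ in Hj]; r.append((a+b)/2-U((193+307)/2))
    return r
o=least_squares(f,[.41,-.262,.06]); print(o.x,np.round(o.fun,1))
p=o.x;F=frame(p[0],p[1],.046,p[2])
im=cv2.resize(w['img'][95:312,250:360],None,fx=3.6,fy=3.6)
def poly(P,col):
    q=(proj(w,F(P))-[250,95])*3.6; cv2.polylines(im,[q.astype(int)],True,col,1)
for sgn in(1,-1):
    poly([(-23,35.5*sgn,11),(23,35.5*sgn,11),(23,35.5*sgn,-11),(-23,35.5*sgn,-11)],(0,255,0))
    poly([(95,43*sgn,12),(129,43*sgn,12),(129,43*sgn,-12),(95,43*sgn,-12)],(0,0,255))
poly([(-121,11,12),(-121,-11,12),(-97,-11,12),(-97,11,12)],(255,0,0))
cv2.imwrite('pics/ovt.png',im); st()
t=env.camera('top'); print(proj(t,F([(129,43,12),(129,-43,12),(-121,0,12)])))
E
python3 fitt.py
```

```text
[ 0.40715254 -0.26482381  0.09473342] [-2.   1.5  0.1  0.3  1.3  1.3 -1.2 -1.3  0.1]
t 15.85 tcp [ 0.3688 -0.2425  0.3824] yaw_y 1.6671 F [ 0.5  0.7 -0.5] w 0.087
[[420.85294819 189.3612246 ]
 [449.97869449 186.17253956]
 [446.97663412 272.97509895]]
```

View pics/ovt.png

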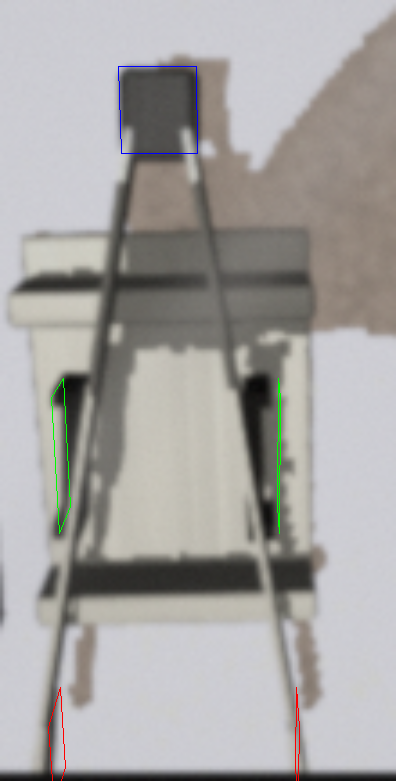

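Tongs about (0.407, -0.2655), yaw 0.09; the overlay fits within about 1–2 px. I'll descend part way and check.

```bash
python3 -m pendant '[[38,-23,0,0,87.8],[38,-23,-40,0,87.8],[38,-23,-80,0,87.8],[38,-23,-100,0,87.8],[38,-23,-100,0,87.8],[38,-23,-100,0,87.8]]'
python3 - <<'E'
from h import *
st(); w=env.camera('wrist'); cv2.imwrite('pics/w14.png',w['img']); st()
F=frame(.407,-.2655,.046,.09); print(proj(w,F([(-121,0,12),(-20,32.5,11),(20,32.5,11),(20,-32.5,11),(-20,-32.5,11)])).round(1).tolist())
E
```

```text
clock: 16.4
eef_pos: [0.4072, -0.2649, 0.2823]
tcp_rot: [[-0.002, -0.098, 0.995], [0.002, 0.995, 0.098], [-1.0, 0.002, -0.002]]
wrist_force: [-0.1, 0.0, 0.6]
grip_width: 0.0876
t 16.4 tcp [ 0.4072 -0.2649  0.2823] yaw_y 1.669 F [-0.1  0.   0.6] w 0.0876
t 16.45 tcp [ 0.4077 -0.2655  0.2835] yaw_y 1.6687 F [-0.7  1.3  0.1] w 0.0878
[[318.6, 53.1], [361.0, 203.5], [358.4, 251.9], [276.0, 251.4], [274.1, 202.8]]
```

View pics/w14.png

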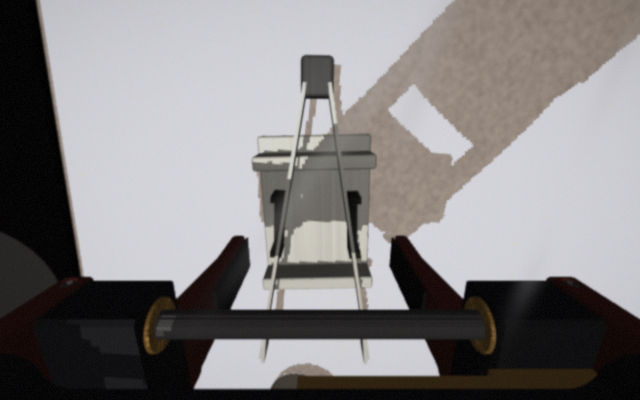

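```bash
python3 -m pendant '[[0,-2,-40,0,87.8],[0,-2,-65,0,87.8],[0,-2,-74,0,87.8],[0,-2,-74,0,87.8],[0,-2,-74,0,56],[0,-2,-74,0,56],[0,-2,-74,0,56],[0,-2,-74,0,56],[0,-2,-74,0,56],[0,-2,-74,0,56],[0,-2,-74,0,56],[0,-2,-74,0,56]]' 20
python3 - <<'E'
from h import *
st(); w=env.camera('wrist'); cv2.imwrite('pics/w15.png',w['img']); st()
E
```

```text
clock: 17.45
eef_pos: [0.4078, -0.2687, 0.21]
tcp_rot: [[0.002, -0.096, 0.995], [-0.001, 0.995, 0.096], [-1.0, -0.002, 0.002]]
wrist_force: [0.6, 0.2, 9.7]
grip_width: 0.0564
t 17.45 tcp [ 0.4078 -0.2687  0.21  ] yaw_y 1.667 F [0.6 0.2 9.7] w 0.0564
t 17.5 tcp [ 0.4078 -0.2686  0.21  ] yaw_y 1.667 F [-0.5  1.3  9.1] w 0.0561
```

View pics/w15.png

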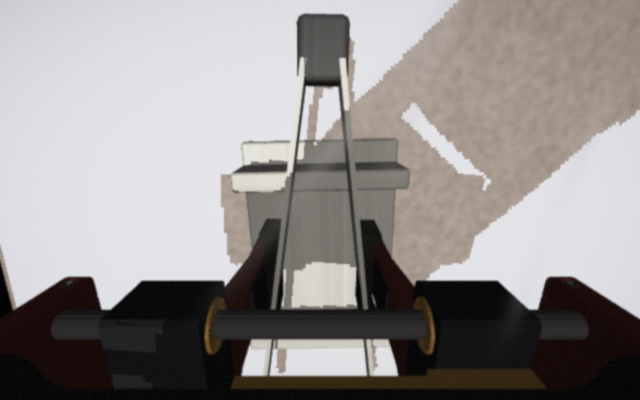

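```bash
python3 -m pendant '[[0,0,10,0,56],[0,0,25,0,56],[0,0,50,0,56],[0,0,90,0,56],[0,0,120,0,56],[0,0,120,0,56]]' 20
python3 - <<'E'
from h import *
st(); w=env.camera('wrist'); cv2.imwrite('pics/w16.png',w['img'])
t=env.camera('top'); s=env.camera('scene')
for n,c in (('top',t),('scene',s)):
    for q in ('roll','bowl'):
        print(n,q,[(round(b['score'],2),np.round(b['bbox'],1).tolist()) for b in env.boxes_of(q,c)[:3]])
crop(t,230,80,160,120,5,'pics/t16.png',1.3); crop(s,190,130,220,180,3.5,'pics/s16.png',1.4)
# colour segmentation of roll
for n,c,r in (('top',t,(330,140,30,40)),('scene',s,(265,200,50,60))):
    x,y,W,H=r; h=cv2.cvtColor(c['img'][y:y+H,x:x+W],cv2.COLOR_BGR2HSV)
    print(n,h[::10,::10].tolist()[:2])
st()
E
```

```text
clock: 18.0
eef_pos: [0.4085, -0.2693, 0.3347]
tcp_rot: [[0.008, -0.096, 0.995], [-0.006, 0.995, 0.096], [-1.0, -0.006, 0.007]]
wrist_force: [1.4, -1.1, -0.7]
grip_width: 0.056
t 18.0 tcp [ 0.4085 -0.2693  0.3347] yaw_y 1.667 F [ 1.4 -1.1 -0.7] w 0.056
top roll [(0.48, [295.8, 200.0, 16.1, 15.4]), (0.47, [346.4, 158.1, 14.3, 16.1]), (0.37, [261.2, 226.2, 13.9, 65.0])]
top bowl [(0.59, [263.9, 152.7, 31.8, 28.7])]
scene roll [(0.54, [292.2, 223.4, 19.7, 22.1])]
scene bowl [(0.89, [382.4, 260.3, 37.0, 35.2])]
top [[[24, 67, 138], [23, 94, 160], [20, 105, 163]], [[19, 106, 163], [21, 102, 158], [20, 103, 164]]]
scene [[[116, 14, 125], [18, 118, 119], [20, 117, 120], [117, 21, 123], [108, 10, 126]], [[128, 9, 120], [16, 124, 119], [19, 111, 120], [18, 114, 119], [18, 115, 118]]]
t 18.35 tcp [ 0.4067 -0.268   0.3274] yaw_y 1.667 F [ 0.6  0.3 -1.4] w 0.0558
```

View pics/w16.png

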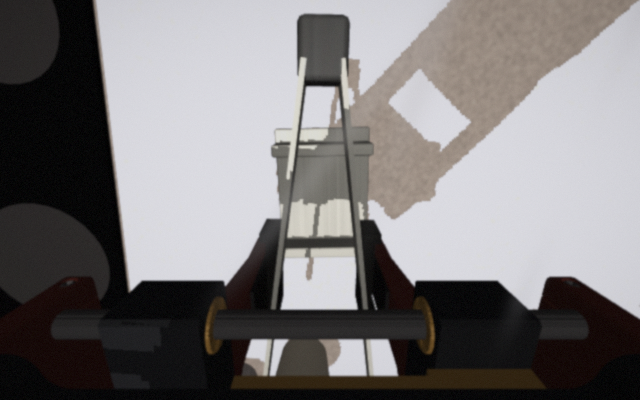

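View pics/t16.png

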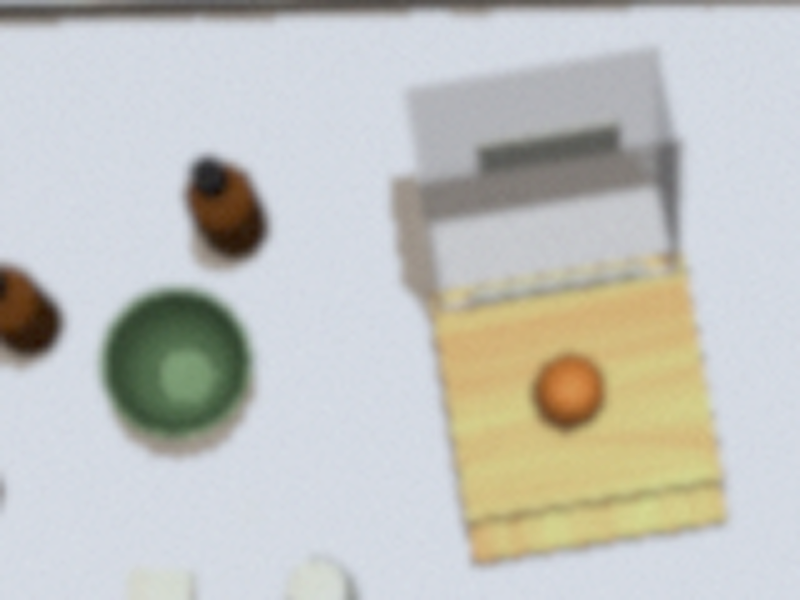

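View pics/s16.png

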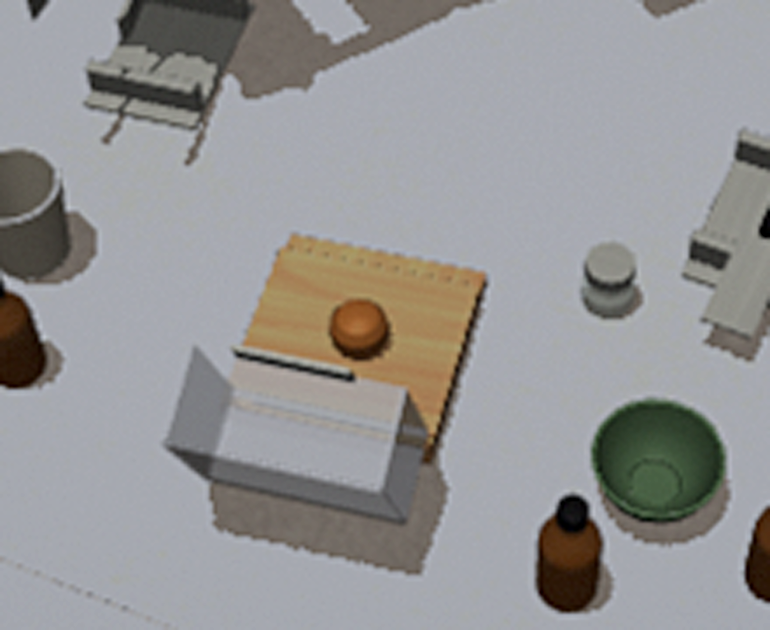

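Tongs held as gripped. The roll is at top px (343.6,158) and scene px (292.6,223.7); the bowl rim is at top px (265.4,152.4). Next I compute the positions.

Run:
```python
from h import *
t=env.camera('top'); s=env.camera('scene')
P=lambda c: np.array([[c['fx'],0,c['cx']],[0,c['fy'],c['cy']],[0,0,1]])@np.c_[mats(c)]
def seg(c,r,lo,hi):
    x,y,W,H=r; h=cv2.cvtColor(c['img'][y:y+H,x:x+W],cv2.COLOR_BGR2HSV); m=cv2.inRange(h,lo,hi)
    n,l,stt,ce=cv2.connectedComponentsWithStats(m); k=1+np.argmax(stt[1:,4]); return ce[k]+[x,y],(stt[k]+[x,y,0,0,0]).tolist()
a=b=None
for n,c,r in (('top',t,(325,140,40,38)),('scene',s,(270,205,45,40))):
    ce,k=seg(c,r,(5,150,30),(17,255,255)); print(n,ce,k, back(c,ce,.042))
    if n=='top':a=ce
    else:b=ce
X=cv2.triangulatePoints(P(t),P(s),a,b); print('roll tri',(X[:3]/X[3]).ravel())
ct,kt=seg(t,(240,130,50,45),(40,60,20),(85,255,255)); cs_,ks=seg(s,(350,235,60,55),(40,60,20),(85,255,255))
print('bowl',ct,kt,cs_,ks)
print(back(t,(265.4,152.4),.045),back(s,(378,260.5),.045))
st()
```

```text
top [343.40458015 157.74045802] [338, 152, 12, 13, 131] [0.63411153 0.01710091 0.042     ]
scene [292.18303571 223.76339286] [284, 216, 17, 17, 224] [0.63913369 0.01803752 0.042     ]
roll tri [0.63557867 0.01642085 0.03607541]
bowl [264.88734835 152.49913345] [252, 139, 27, 28, 577] [377.63554217 261.06726908] [359, 245, 38, 34, 996]
[0.65454871 0.2553638  0.045     ] [0.65931789 0.25877797 0.045     ]
t 18.45 tcp [ 0.4069 -0.2681  0.3277] yaw_y 1.667 F [ 0.1  0.  -1.5] w 0.0564
```

Roll about (0.636, 0.017), bowl about (0.656, 0.256). Moving the tongs above the roll.

```bash
python3 -m pendant '[[0,40,0,0.02,56],[60,270,0,0.05,56],[60,270,0,0.05,56],[60,270,0,0.05,56],[60,270,0,0.05,56],[60,270,0,0.05,56],[60,270,0,0.05,56],[60,270,0,0.05,56],[118,270,0,0.05,56],[118,270,-20,0.05,56],[118,270,-40,0.05,56],[118,270,-40,0.05,56]]' 20
python3 - <<'E'
from h import *
st(); t=env.camera('top'); s=env.camera('scene'); st()
crop(t,290,90,110,110,6,'pics/t17.png',1.3); crop(s,220,130,150,150,4.5,'pics/s17.png',1.4)
E
```

```text
clock: 19.45
eef_pos: [0.5245, 0.0014, 0.2853]
tcp_rot: [[-0.006, -0.146, 0.989], [0.0, 0.989, 0.146], [-1.0, 0.001, -0.006]]
wrist_force: [-0.2, 0.2, -1.9]
grip_width: 0.0559
t 19.45 tcp [0.5245 0.0014 0.2853] yaw_y 1.7171 F [-0.2  0.2 -1.9] w 0.0559
t 19.55 tcp [0.5243 0.0013 0.2877] yaw_y 1.7166 F [-0.4 -0.4 -1.5] w 0.0558
```

View pics/t17.png

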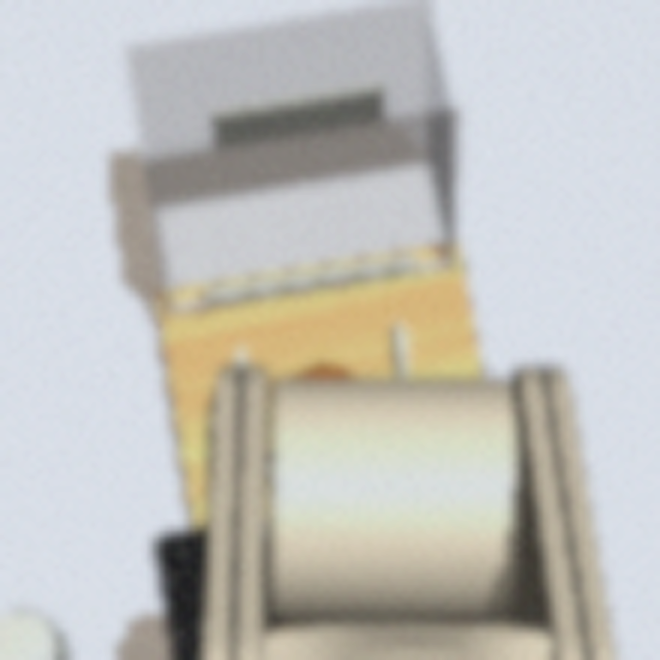

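View pics/s17.png

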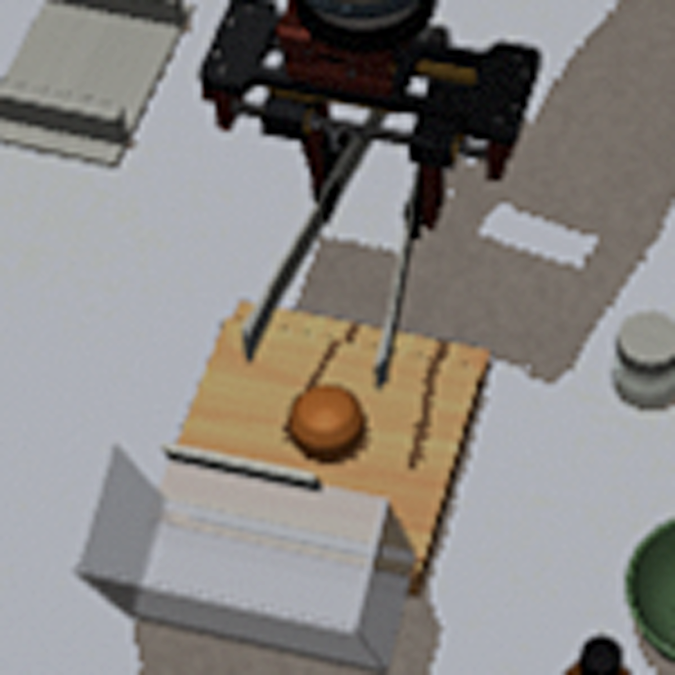

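Run:
```python
from h import *
t=env.camera('top'); s=env.camera('scene'); S=st()
for dz in (0,-.004,-.008):
  F=frame(.5248,.0012,.1258+dz,.147)
  print(dz,'top',((proj(t,F([(129,33.5,12),(129,-33.5,12)]))-[290,90])*6).round().tolist(),'scene bottom front',((proj(s,F([(129,-33.5,-12),(129,33.5,-12),(129,-33.5,12),(129,33.5,12)]))-[220,130])*4.5).round().tolist())
crop(s,265,185,50,50,12,'pics/s18.png',1.5); crop(t,320,135,45,25,14,'pics/t18.png',1.3)
```

```text
t 19.65 tcp [0.5248 0.0014 0.2892] yaw_y 1.7165 F [-0.6 -0.2 -0.1] w 0.0561
0 top [[246.0, 337.0], [388.0, 314.0]] scene bottom front [[252.0, 357.0], [369.0, 381.0], [248.0, 332.0], [368.0, 356.0]]
-0.004 top [[246.0, 339.0], [387.0, 316.0]] scene bottom front [[253.0, 361.0], [370.0, 385.0], [249.0, 336.0], [368.0, 360.0]]
-0.008 top [[246.0, 341.0], [387.0, 318.0]] scene bottom front [[253.0, 366.0], [370.0, 389.0], [250.0, 340.0], [368.0, 364.0]]
```

View pics/s18.png

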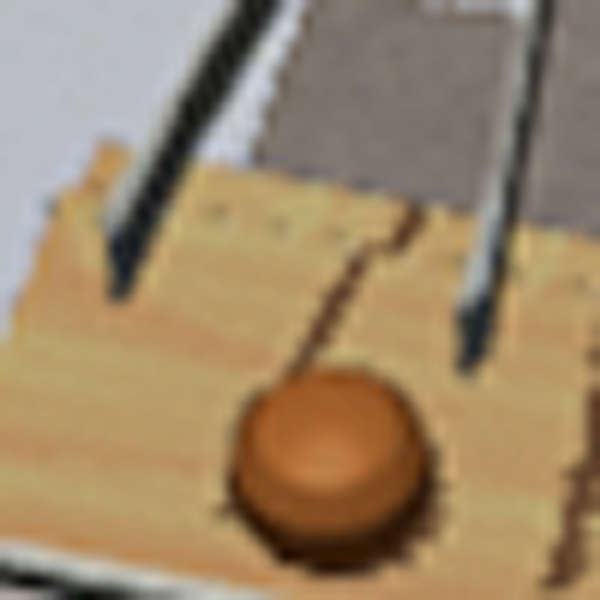

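View pics/t18.png

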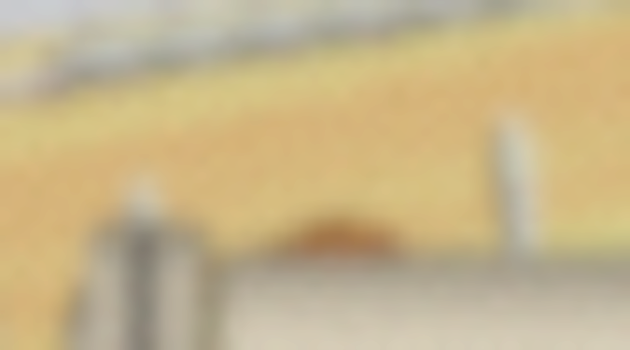

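Tongs tips straddle the roll's line on both sides, with about 4 mm droop at the tips. I correct by +2/+1 mm and descend around the roll, leaving margin above the board.

```bash
python3 -m pendant '[[2,1,-20,0,56],[2,1,-40,0,56],[2,1,-55,0,56],[2,1,-68,0,56],[2,1,-76,0,56],[2,1,-81,0,56],[2,1,-81,0,56],[2,1,-81,0,56]]' 20
python3 - <<'E'
from h import *
t=env.camera('top'); s=env.camera('scene'); st()
crop(s,260,180,60,60,10,'pics/s19.png',1.5);  crop(t,320,135,45,35,14,'pics/t19.png',1.3)
E
```

```text
clock: 20.32
eef_pos: [0.5274, 0.0026, 0.2084]
tcp_rot: [[0.001, -0.146, 0.989], [-0.0, 0.989, 0.146], [-1.0, -0.0, 0.001]]
wrist_force: [-0.2, 0.6, -0.2]
grip_width: 0.056
t 20.42 tcp [0.5275 0.0027 0.2086] yaw_y 1.717 F [-0.5 -0.  -1.8] w 0.0565
```

View pics/s19.png

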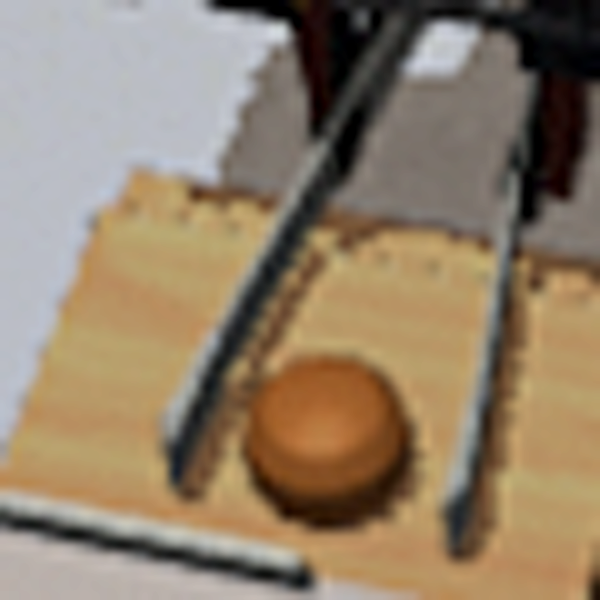

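View pics/t19.png

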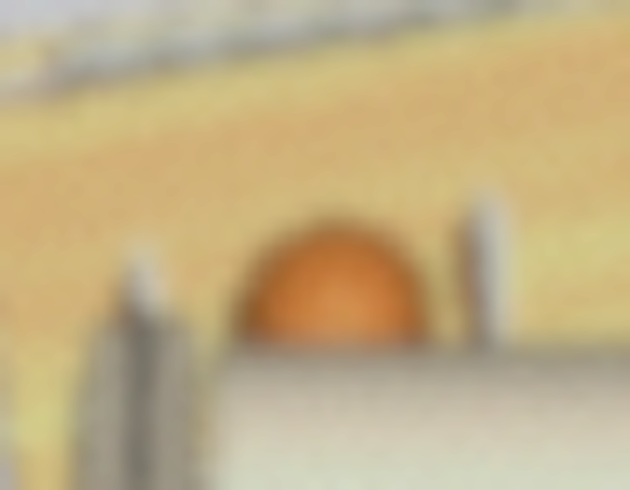

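The plates straddle the roll evenly and reach its far side. Closing gently.

```bash
python3 -m pendant '[[0,0,0,0,52],[0,0,0,0,49],[0,0,0,0,47],[0,0,0,0,45],[0,0,0,0,43],[0,0,0,0,41],[0,0,0,0,40],[0,0,0,0,40],[0,0,0,0,40],[0,0,0,0,40]]' 27
python3 - <<'E'
from h import *
t=env.camera('top'); s=env.camera('scene'); st()
crop(s,260,180,60,60,10,'pics/s20.png',1.5)
E
```

```text
clock: 21.25
eef_pos: [0.5272, 0.0027, 0.2078]
tcp_rot: [[0.0, -0.146, 0.989], [-0.0, 0.989, 0.146], [-1.0, -0.0, 0.0]]
wrist_force: [0.4, 0.3, -0.8]
grip_width: 0.0434
t 21.35 tcp [0.5272 0.0027 0.2078] yaw_y 1.7169 F [ 0.2  0.1 -0.9] w 0.0437
```

View pics/s20.png

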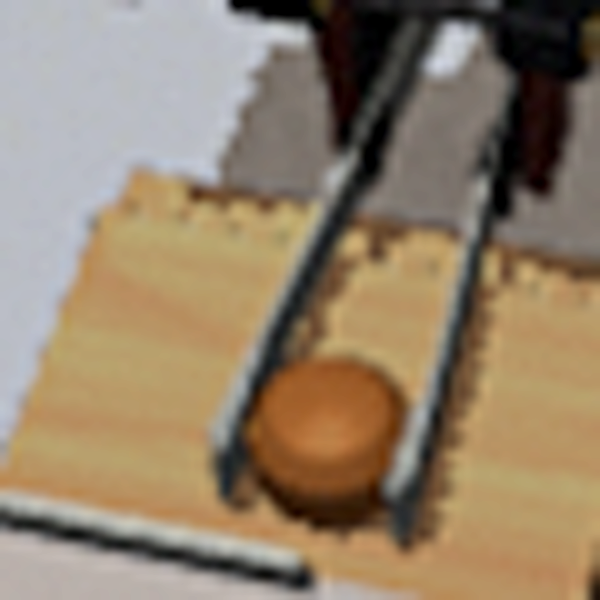

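Closed on the roll at 43.5 mm pad width, inside the stated range. Lifting slowly, then across to the bowl.

```bash
python3 -m pendant '[[0,0,3,0,40],[0,0,8,0,40],[0,0,16,0,40],[0,0,28,0,40],[0,0,42,0,40],[0,0,58,0,40],[0,0,74,0,40],[0,0,88,0,40],[0,0,100,0,40],[0,0,107,0,40],[0,0,110,0,40],[0,0,110,0,40]]' 27
python3 - <<'E'
from h import *
s=env.camera('scene'); st()
crop(s,230,130,120,120,5,'pics/s21.png',1.5)
E
```

```text
clock: 22.35
eef_pos: [0.5272, 0.0027, 0.3188]
tcp_rot: [[0.002, -0.146, 0.989], [-0.0, 0.989, 0.146], [-1.0, -0.0, 0.002]]
wrist_force: [-0.1, -0.5, -2.2]
grip_width: 0.0435
t 22.4 tcp [0.5271 0.0027 0.3181] yaw_y 1.717 F [ 0.7 -0.1 -1. ] w 0.0437
```

View pics/s21.png

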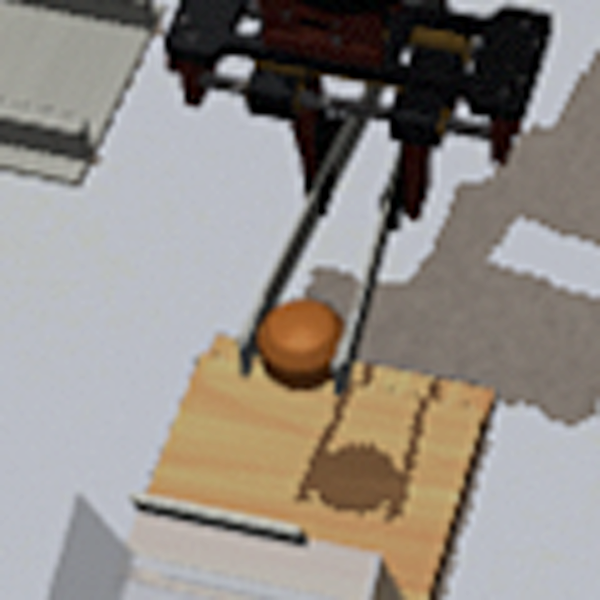

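The roll is held in the tongs and off the board (its shadow is separate). Moving across to the bowl smoothly.

```bash
python3 -m pendant '[[0,6,0,0,40],[1,20,0,0,40],[3,42,0,0,40],[5,68,0,0,40],[8,96,0,0,40],[10,124,0,0,40],[13,152,0,0,40],[15,178,0,0,40],[17,202,0,0,40],[19,222,0,0,40],[20,234,0,0,40],[20,239,0,0,40]]' 27
python3 -m pendant '[[0,0,0,0,40],[0,0,0,0,40],[0,0,0,0,40],[0,0,0,0,40]]' 27
python3 - <<'E'
from h import *
t=env.camera('top'); s=env.camera('scene'); st()
crop(s,190,130,260,170,3,'pics/s22.png',1.5); crop(t,220,80,180,180,3.3,'pics/t22.png',1.3)
h=cv2.cvtColor(s['img'],cv2.COLOR_BGR2HSV); m=cv2.inRange(h,(5,150,30),(17,255,255))[150:260,330:420]
n,l,stt,ce=cv2.connectedComponentsWithStats(m); k=1+np.argmax(stt[1:,4]); print(stt[k],ce[k]+[330,150])
print('roll@z', [back(s,ce[k]+[330,150],z) for z in(.145,.15,.155)])
print('pred roll px scene',proj(s,[[.656,.256,.152]]),'rim',proj(s,[[.656,.256,.045]]))
E
```

```text
clock: 23.4
eef_pos: [0.5469, 0.2435, 0.3169]
tcp_rot: [[-0.001, -0.147, 0.989], [-0.0, 0.989, 0.147], [-1.0, -0.0, -0.001]]
wrist_force: [-0.0, 0.5, -1.1]
grip_width: 0.0439
clock: 23.73
eef_pos: [0.5472, 0.2407, 0.3177]
tcp_rot: [[-0.0, -0.145, 0.99], [-0.0, 0.99, 0.145], [-1.0, -0.0, -0.0]]
wrist_force: [0.7, -1.1, -1.2]
grip_width: 0.0435
t 23.83 tcp [0.5472 0.2409 0.3179] yaw_y 1.7158 F [ 0.6  0.5 -1. ] w 0.0436
[ 42  78  18  19 274] [380.53284672 236.72992701]
roll@z [array([0.65463586, 0.25539215, 0.145     ]), array([0.65776576, 0.25603177, 0.15      ]), array([0.66089567, 0.2566714 , 0.155     ])]
pred roll px scene [[380.83643746 235.65040319]] rim [[377.36267912 259.02226876]]
```

View pics/s22.png

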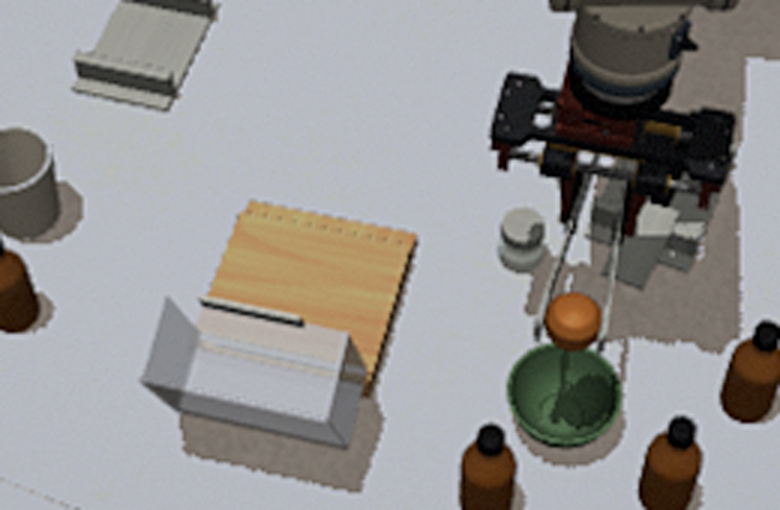

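View pics/t22.png

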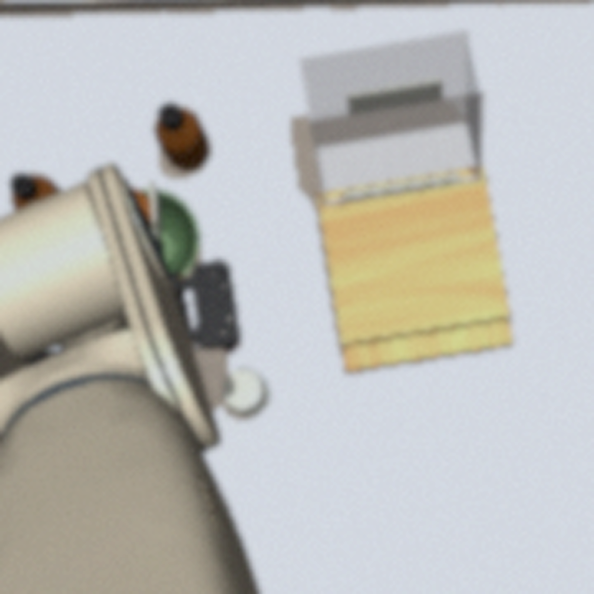

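The roll hangs over the bowl: scene px (380.5,236.7) against a predicted (380.8,235.7). The hood is open and the spatula is on its stand. One hold to check that nothing is slipping.

```bash
python3 -m pendant '[[0,0,0,0,40],[0,0,0,0,40],[0,0,0,0,40],[0,0,0,0,40],[0,0,0,0,40],[0,0,0,0,40]]' 27
python3 - <<'E'
from h import *
s=env.camera('scene'); st()
h=cv2.cvtColor(s['img'],cv2.COLOR_BGR2HSV); m=cv2.inRange(h,(5,150,30),(17,255,255))[150:260,330:420]
n,l,stt,ce=cv2.connectedComponentsWithStats(m); k=1+np.argmax(stt[1:,4]); print(stt[k],ce[k]+[330,150])
crop(s,340,120,110,110,5.4,'pics/s23.png',1.5)
E
```

```text
clock: 24.33
eef_pos: [0.5472, 0.2418, 0.3178]
tcp_rot: [[0.0, -0.146, 0.989], [0.0, 0.989, 0.146], [-1.0, 0.0, 0.0]]
wrist_force: [0.1, 0.0, -1.6]
grip_width: 0.0435
t 24.38 tcp [0.5471 0.2418 0.3178] yaw_y 1.7171 F [-0.6 -0.4 -1. ] w 0.0437
[ 42  78  19  19 276] [381.01811594 236.78985507]
```

View pics/s23.png

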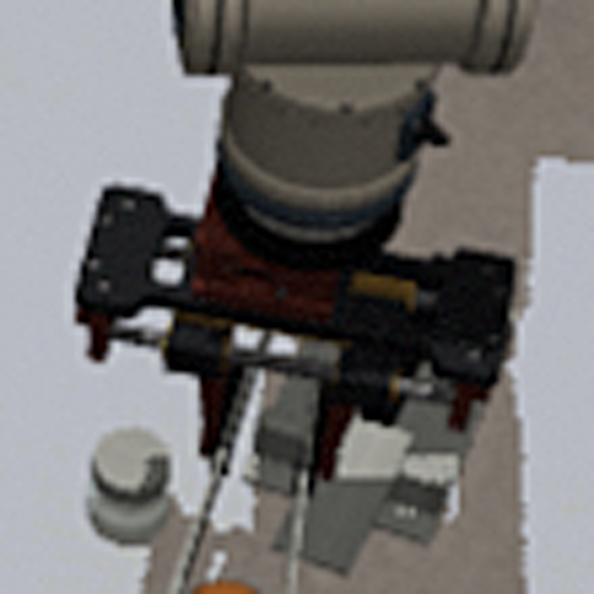

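The roll holds steady (moved less than 0.5 px in 0.6 s) and the spatula still lies on its stand behind. Handing in.

```bash
python3 -c "
from workcell import env
print(env.sign_off())"
```

```text
the job is handed in; nothing more can be done
None
```

The job is handed in after about 24 s of robot time; sign-off reported no verdict.

**What I did:**
- I levered the hood up with the smaller spatula until it tipped back onto its stop.
- I laid the spatula back across both bars of its stand.
- I took the tongs, closed them on the roll with a 27 N grip, and lifted it over the pinch bowl. My first try at the spatula lifted before the fingers had closed, so I gripped it again.

**Last checks:**
- **Roll:** it hangs over the bowl's middle at about 0.15 m, roughly 10 cm above the rim. It sits within about 1 px of where I predicted and moved less than 0.5 px in 0.6 s. The pads are 43.5 mm apart, inside the stated closing range.
- **Hood, spatula and bystanders:** the hood looks fully open and the spatula lies on its stand. I saw nothing else on the worktop moved, though I judged all of this by eye from pictures.

**Disagreements:** the scene and top cameras differed by about 5 mm in x, so I aimed between them. The tongs' tips seemed to droop about 4 mm, which I allowed for.

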